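Load the electrode stack and latch the guard

TASK

Take the yellow dust cap off the hub and stand it upright in the blue tray, then stack every loose electrode plate flat on the splined hub, each with its copper tab on the opposite side to that of the plate under it, counting the fixed bottom plate. When all are on, slide the clear guard shut until its red latch clicks, then press the blue gauge knob gently down until its foot rests on the stack for a moment, and let it spring back up. Leave the guard latched and the other things on the bench alone.

Things in the scene. Friction and masses are not known exactly. Their poses are not given: they have to be found in the camera images.
- cell: Test cell fixed to the bench: white slab, x -115..115, y -100..280, 15 mm thick. Origin on the bench under the hub axis; the guard opens to +y, shuts to -y. On a pedestal a fixed bottom plate 50 (x) x 90 (y) mm, its upper face at z = 35, with a 28 mm wide copper tab on its +y side to y = 70; its underside is 10 mm clear of the slab. Steel rails along y, 12 mm wide at x = +-85, top at z = 27.
- hub (a point): Foot of the splined hub, on its axis, on the fixed bottom plate's upper face (35 mm over the bench). A round steel post 16 mm in diameter, 46 mm tall from here, the last 6 mm tapered to 8 mm, with two opposite spline teeth along the cell's y (8 mm wide, tips 28 mm apart, 38 mm tall). Up to four plates stack on it.
- guard (a joint): Slide of the clear hood with orange edges, in m: 0 shut over the hub, 0.19 fully open. Friction 2 N, stays where left. The last 40 mm also press the sprung latch (about 8 N in all); it clicks at about 2 mm and then cannot slide back over 2 mm. Hood 178 mm wide (cell x), 150 mm long (y), top 103 and underside 95 mm over the bench; shut, its centre is over the hub.
- guard_handle (a point): Centre of the black bar handle on the guard, 136 mm over the bench, 40 mm toward the cell's +y from the guard's centre; moves with it. The bar is 90 mm long along the cell's x, 12 mm thick along y, spans 129 to 143 mm over the bench and stands on two posts 12 mm square, 66 mm apart. Push it toward the cell's -y to shut.
- pawl (a joint): Red sprung latch pawl, 50 mm toward the cell's -y and 102 mm toward +x from the hub axis, top 41 mm over the bench; in m pressed down, 0 = up. The guard's steel pin rides over its ramp, pressing it 8 mm down, and it springs up behind the pin with a click: latched when the guard reads under 0.0045 and this is under 0.002.
- gauge (a joint): Sprung height gauge carried by the guard, in m pressed down: 0 = up (at rest), up to 0.056. Spring 1.2 N at rest rising by 60 N/m. With the guard shut its foot meets a stack of n plates at 0.054 - 0.010 n.
- gauge_top (a point): Top centre of the gauge's round blue knob (36 mm in diameter, 10 mm thick), 167 mm over the bench when up; 25 mm toward the cell's -y from the guard's centre, so 65 mm from the handle bar.
- gauge_foot (a point): Centre of the underside of the gauge's steel foot (16 mm in diameter), 89 mm over the bench when up.
- cap: Yellow plastic dust cap, a square box open below, 48 x 48 x 52 mm with 4 mm walls, standing loosely over the hub on the bottom plate. Origin at the centre of its underside, z up. About 70 g.
- tray: Shallow blue tray on the bench (fixed), 94 x 94 mm outside, 18 mm high, walls and floor about 4 to 5 mm. Origin at the centre of its underside.
- plate1: Electrode plate (3 or 4 are present, all alike): 50 (x) x 90 (y) x 10 mm, aluminium colour, with a copper tab on its +y end, 28 mm wide, to y = 70. Origin at the hole's centre, at the underside. The hole, 20 mm square with 11 mm wide slots along y (32 mm end to end), fits the hub with the tab to the cell's +y or -y, 1.5 to 2 mm loose. 130 g. Starts flat on the bench, tab roughly toward the robot.
- tab1 (a point): Middle of the copper tab of plate1, 57.5 mm from the hole's centre.
- plate2: Electrode plate (3 or 4 are present, all alike): 50 (x) x 90 (y) x 10 mm, aluminium colour, with a copper tab on its +y end, 28 mm wide, to y = 70. Origin at the hole's centre, at the underside. The hole, 20 mm square with 11 mm wide slots along y (32 mm end to end), fits the hub with the tab to the cell's +y or -y, 1.5 to 2 mm loose. 130 g. Starts flat on the bench, tab roughly toward the robot.
- tab2 (a point): Middle of the copper tab of plate2, 57.5 mm from the hole's centre.
- plate3: Electrode plate (3 or 4 are present, all alike): 50 (x) x 90 (y) x 10 mm, aluminium colour, with a copper tab on its +y end, 28 mm wide, to y = 70. Origin at the hole's centre, at the underside. The hole, 20 mm square with 11 mm wide slots along y (32 mm end to end), fits the hub with the tab to the cell's +y or -y, 1.5 to 2 mm loose. 130 g. Starts flat on the bench, tab roughly toward the robot.
- tab3 (a point): Middle of the copper tab of plate3, 57.5 mm from the hole's centre.
- plate4: Electrode plate (3 or 4 are present, all alike): 50 (x) x 90 (y) x 10 mm, aluminium colour, with a copper tab on its +y end, 28 mm wide, to y = 70. Origin at the hole's centre, at the underside. The hole, 20 mm square with 11 mm wide slots along y (32 mm end to end), fits the hub with the tab to the cell's +y or -y, 1.5 to 2 mm loose. 130 g. Starts flat on the bench, tab roughly toward the robot.
- tab4 (a point): Middle of the copper tab of plate4, 57.5 mm from the hole's centre.
- dish: White closed dish, 60 mm in diameter, 12 mm high, among the plates: a bystander, to be left alone. Origin at its underside.
- wrench: Wrench, 150 mm long, lying beside the cell: a bystander, to be left alone. Origin at its underside.
- reagent: Amber reagent bottle, 170 mm tall: a bystander, to be left alone. Origin at its underside.
- flask: Small conical flask, 80 mm tall: a bystander, to be left alone. Origin at its underside.
- beaker: Green glass beaker, 68 mm across, 90 mm tall: a bystander, to be left alone. Origin at its underside.
- tipbox: Green pipette tip box, 80 x 120 x 45 mm: a bystander, to be left alone. Origin at its underside.

How it is judged:
On the way, in this order (a step that is already met when the one before it is completed fails the run):
1. all plates lie on the hub, tabs alternating, and are let go (((z of plate1 in the frame of cell between 0.031 and 0.039 m and y of tab1 in the frame of cell below -0.045 m) or (z of plate1 in the frame of cell between 0.041 and 0.049 m and y of tab1 in the frame of cell above 0.045 m) or (z of plate1 in the frame of cell between 0.051 and 0.059 m and y of tab1 in the frame of cell below -0.045 m) or (z of plate1 in the frame of cell between 0.061 and 0.069 m and y of tab1 in the frame of cell above 0.045 m)) and horizontal distance between each of plate1, plate2, plate3, plate4 and hub below 0.006 m and angle between each of plate1, plate2, plate3, plate4's own z axis and vertical below 0.1 rad and linear speed of each of plate1, plate2, plate3, plate4 below 0.03 m/s and ((z of plate2 in the frame of cell between 0.031 and 0.039 m and y of tab2 in the frame of cell below -0.045 m) or (z of plate2 in the frame of cell between 0.041 and 0.049 m and y of tab2 in the frame of cell above 0.045 m) or (z of plate2 in the frame of cell between 0.051 and 0.059 m and y of tab2 in the frame of cell below -0.045 m) or (z of plate2 in the frame of cell between 0.061 and 0.069 m and y of tab2 in the frame of cell above 0.045 m)) and ((z of plate3 in the frame of cell between 0.031 and 0.039 m and y of tab3 in the frame of cell below -0.045 m) or (z of plate3 in the frame of cell between 0.041 and 0.049 m and y of tab3 in the frame of cell above 0.045 m) or (z of plate3 in the frame of cell between 0.051 and 0.059 m and y of tab3 in the frame of cell below -0.045 m) or (z of plate3 in the frame of cell between 0.061 and 0.069 m and y of tab3 in the frame of cell above 0.045 m)) and ((z of plate4 in the frame of cell between 0.031 and 0.039 m and y of tab4 in the frame of cell below -0.045 m) or (z of plate4 in the frame of cell between 0.041 and 0.049 m and y of tab4 in the frame of cell above 0.045 m) or (z of plate4 in the frame of cell between 0.051 and 0.059 m and y of tab4 in the frame of cell below -0.045 m) or (z of plate4 in the frame of cell between 0.061 and 0.069 m and y of tab4 in the frame of cell above 0.045 m)) and contact force between each of plate1, plate2, plate3, plate4 and the fingers below 0.2 N), for 0.2 s.
2. the guard is shut and its latch has clicked (value of joint guard below 0.0045 m and value of joint pawl below 0.002 m), for 0.2 s.
3. the gauge foot rests on the stack (all of step 2 and (contact force between gauge and plate1 above 0.4 N or contact force between gauge and plate2 above 0.4 N or contact force between gauge and plate3 above 0.4 N or contact force between gauge and plate4 above 0.4 N)), for 0.2 s.
At the end, for the whole second after the job is handed in: Plates flat on the hub (within 6 mm of its axis, 4 mm of their level), tabs alternating, the lowest opposite the bottom plate's; guard latched (under 4.5 mm, pawl up within 2 mm); gauge up within 4 mm; cap upright in the tray (within 30 mm of its middle each way); all at rest (all of step 2 and ((z of plate1 in the frame of cell between 0.031 and 0.039 m and y of tab1 in the frame of cell below -0.045 m) or (z of plate1 in the frame of cell between 0.041 and 0.049 m and y of tab1 in the frame of cell above 0.045 m) or (z of plate1 in the frame of cell between 0.051 and 0.059 m and y of tab1 in the frame of cell below -0.045 m) or (z of plate1 in the frame of cell between 0.061 and 0.069 m and y of tab1 in the frame of cell above 0.045 m)) and horizontal distance between each of plate1, plate2, plate3, plate4 and hub below 0.006 m and angle between each of plate1, plate2, plate3, plate4's own z axis and vertical below 0.1 rad and linear speed of each of plate1, plate2, plate3, plate4, cap below 0.03 m/s and ((z of plate2 in the frame of cell between 0.031 and 0.039 m and y of tab2 in the frame of cell below -0.045 m) or (z of plate2 in the frame of cell between 0.041 and 0.049 m and y of tab2 in the frame of cell above 0.045 m) or (z of plate2 in the frame of cell between 0.051 and 0.059 m and y of tab2 in the frame of cell below -0.045 m) or (z of plate2 in the frame of cell between 0.061 and 0.069 m and y of tab2 in the frame of cell above 0.045 m)) and ((z of plate3 in the frame of cell between 0.031 and 0.039 m and y of tab3 in the frame of cell below -0.045 m) or (z of plate3 in the frame of cell between 0.041 and 0.049 m and y of tab3 in the frame of cell above 0.045 m) or (z of plate3 in the frame of cell between 0.051 and 0.059 m and y of tab3 in the frame of cell below -0.045 m) or (z of plate3 in the frame of cell between 0.061 and 0.069 m and y of tab3 in the frame of cell above 0.045 m)) and ((z of plate4 in the frame of cell between 0.031 and 0.039 m and y of tab4 in the frame of cell below -0.045 m) or (z of plate4 in the frame of cell between 0.041 and 0.049 m and y of tab4 in the frame of cell above 0.045 m) or (z of plate4 in the frame of cell between 0.051 and 0.059 m and y of tab4 in the frame of cell below -0.045 m) or (z of plate4 in the frame of cell between 0.061 and 0.069 m and y of tab4 in the frame of cell above 0.045 m)) and x of cap in the frame of tray between -0.03 and 0.03 m and y of cap in the frame of tray between -0.03 and 0.03 m and z of cap in the frame of tray below 0.012 m and angle between cap's own z axis and vertical below 0.15 rad and value of joint gauge below 0.004 m); the robot touches nothing.
It fails at once if a bystander is moved by more than 50 mm or knocked over (distance of any of dish, wrench, reagent, flask, beaker, tipbox from where it was at the start of the episode above 0.05 m or angle between any of dish, reagent, flask, beaker, tipbox's own z axis and vertical above 0.6 rad).
It fails at once if the gauge is pressed onto a plate with more than 40 N (contact force between gauge and plate1 above 40 N or contact force between gauge and plate2 above 40 N or contact force between gauge and plate3 above 40 N or contact force between gauge and plate4 above 40 N).
Of plate1, plate2, plate3, plate4 only 3 to 4 are there at a start; the rules pass over those that are not, and their reading is None.
At some moment in a run one of plate1, plate2, plate3, plate4 may be knocked a few centimetres aside while the robot is not near it.
Once in a run the grip may slacken for a moment while it holds something.
It also fails if it takes over 208 s, if anything falls off the work surface, if the arm or the gripper's body presses on something with over 40 N, if the wrist force passes 120 N, or if a joint passes its speed limit or range.

ROBOT

A 7-joint arm with a two-finger parallel gripper is mounted at the origin on the work surface. World frame = base frame: x ahead of the robot, y to its left, z up, the work surface at z = 0. Lengths are in m, angles in rad, forces in N, time in s.
With the tool pointing down it reaches from about 0.4 to 0.85 m from the base axis. Payload 10.4 kg.
Tool frame: the origin (TCP) lies between the finger pads; the fingertips stand 17 mm ahead of it and the grasp point (between the pads) lies 2 mm behind it; z points along the fingers, y is the line along which they close (so a half turn about z gives the same grasp; the last joint's range is limited). The gripper opens to 85 mm and grips with 20 to 120 N. Pads are 22 mm wide; open, the fingers measure 114 mm over their backs; the gripper's body (76 mm by 85 mm) begins 54 mm behind the grasp point. The pads swing forward as they close: fully open they stand 13 mm farther back than shut.
Start: joints at [1.176, 0.332, -0.065, 1.46, 0.022, 1.35, -0.088], TCP at [0.227, -0.582, 0.248] pointing down, gripper open.
Joint ranges: [-2.6, 2.6], [-0.5, 2.12], [-1.47, 1.34], [0.16, 2.42], [-1.27, 4.41], [0.06, 2.06], [-2.6, 2.6]. Speed limits (rad/s): [2.22, 2.22, 2.79, 2.79, 3.14, 3.14, 3.14].

INTERFACE

Orientations are given as a unit quaternion [x, y, z, w].
In Python, from workcell import readout, imaging, manip gives the robot as it stands. The module is installed in compiled form; this text tells all that it offers.
- The arm moves only by the shell command python3 -m crank 'ROWS' [OPENING] [FORCE]. ROWS is JSON, a list of rows, each a list of 4 numbers: the shift along the tool's x, y, z as a fraction of full scale, then the turn about the tool's z as a fraction of full scale. In form: [[x, y, z, yaw], ...]. A call has 1 to 5 rows; each row is the pose to reach, as a shift and turn from the pose commanded when the call began, along the tool's axes at that moment; what a row does not reach only later rows make up. Full scale, the value 1, is 400 mm for a shift and 60 degrees for a turn. A row lasts 1/12 s, in which the tool goes at most 41.7 mm and 7.16 degrees, less where a joint would pass 70% of its speed; a pose out of reach is approached as far as the arm can. A call with a number of a shift or a turn outside -1 to 1 is refused whole. A call with a gripper value outside its range is refused whole. OPENING is the gripper command: -1 is shut, 1 is fully open, values between are in proportion, set as the call begins (- or left out, the last holds). The fingers move at their own pace and stop on an object; FORCE is the grip in N (left out, the last holds). Time passes only in rows, so rows that repeat a pose let the fingers close. It gives the time, the measured TCP pose, the force, the opening and the grip force at its end, in the units of the state.
- readout.get_obs(): the state, without advancing time (a new reading comes with each control period).
- imaging.camera(name): name is "scene" or "side" or "wrist"; returns a dict with "color" (400x640x3 uint8, red, green, blue), "fx", "fy", "cx", "cy" (pixels), "rvec" (rotation vector, rad) and "tvec" (3), from world to camera coordinates, as OpenCV has them. Camera axes: x right, y down, z forward; pixel columns grow to the right and rows downward; lengths in m; the calibration is good to about 2 mm. A picture is of the moment at which its call begins. There is no depth.
- manip.hand_in(): hands the job in; it is judged then, once.
The state is a dict: "clock": time; "joint_pos": joint angles; "joint_velocities": joint speeds; "tau": joint torques, N m; "position": TCP position; "ee_rot": TCP orientation; "ft_force": force on the tool from outside, world axes, zero at the start; "torque": the same for the moment, N m; "grip_width": opening from 0.0 (shut) to 1.0 (fully open); "grasp_force": force on a finger pad.
Only numpy, scipy, OpenCV 4.12 (cv2) and the standard library are available. Lean on these libraries where they do the work, as an engineer would, in place of code of your own. Each camera call takes 0.05 s, during which the arm holds its last target. There are 200 camera calls.

## Working session

There is one attempt and no reset: what is moved stays moved. The work goes in short steps, Python scripts to look and compute and a shell command to move; the robot and the scene stay as the last step left them, time stands still between calls to the robot, and variables do not carry over. Pictures are saved under pics/ and viewed, at most 14 in all, crops included, and the job is handed in when it is done.

```bash
mkdir -p pics; cat > h.py <<'E'
import numpy as np, cv2, json
from workcell import readout, imaging, manip
from scipy.spatial.transform import Rotation as R
def cam(n, save=None):
    c=imaging.camera(n)
    c['K']=np.array([[c['fx'],0,c['cx']],[0,c['fy'],c['cy']],[0,0,1]])
    c['R']=R.from_rotvec(np.ravel(c['rvec'])).as_matrix(); c['t']=np.ravel(c['tvec'])
    if save: cv2.imwrite('pics/'+save+'.png',c['color'][:,:,::-1])
    return c
def ray(c,u,v,z):
    d=c['R'].T@np.linalg.solve(c['K'],[u,v,1.]); o=-c['R'].T@c['t']
    return o+d*(z-o[2])/d[2]
def proj(c,p):
    q=c['K']@(c['R']@np.asarray(p)+c['t']); return q[:2]/q[2]
E
python3 - <<'E'
from h import *
o=readout.get_obs(); print(o)
for n in ['scene','side']:
    c=cam(n,n+'0'); print(n,c['K'].tolist(),(-c['R'].T@c['t']),c['R'][2])
a=cv2.imread('pics/scene0.png');
E
```

```text
{'clock': 0.0, 'joint_pos': array([ 1.17638051,  0.33287266, -0.06471536,  1.46092564,  0.02159433,
        1.34994979, -0.08846259]), 'joint_velocities': array([-0.00097953, -0.0011858 ,  0.00025287,  0.00122729, -0.00100843,
        0.00089398, -0.00017031]), 'tau': array([ 1.26384988e-03, -6.25443006e+01,  5.00043947e-02, -3.91604984e+01,
        1.63519563e-02,  9.93298483e-03,  2.72060851e-05]), 'position': array([ 0.22694111, -0.58195429,  0.24752297]), 'ee_rot': array([ 9.82761983e-01,  1.84873883e-01, -1.63750763e-04, -7.11420321e-04]), 'ft_force': array([ 0.16483702, -0.85552441,  0.55933128]), 'torque': array([ 0.00512701,  0.02022684, -0.00234374]), 'grasp_force': 0.0, 'grip_width': 0.996747995518232}
scene [[372.82244302906844, 0.0, 322.20166782465253], [0.0, 372.82244302906844, 197.95072622375562], [0.0, 0.0, 1.0]] [ 1.05968098 -0.66126701  0.75062924] [-0.45767312  0.66077874 -0.59490064]
side [[371.950933236076, 0.0, 319.31636543135465], [0.0, 371.950933236076, 200.9167202693918], [0.0, 0.0, 1.0]] [0.16380515 0.82229171 0.81487396] [ 0.37489127 -0.70443035 -0.60268932]
```

View pics/scene0.png

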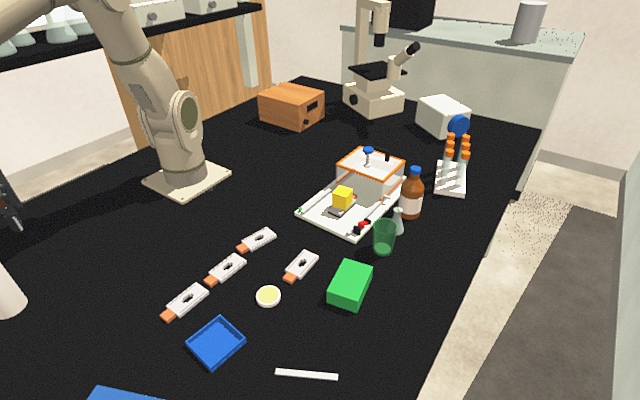

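View pics/side0.png

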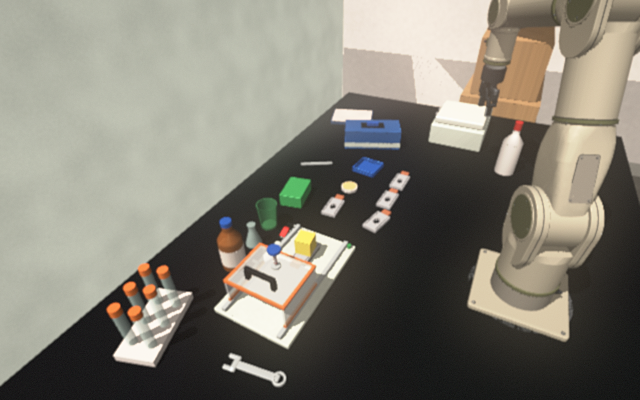

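Scene picture: four plates (hole centres near (260,239), (228,267), (186,299), (302,264)), tray (216,342), cap (343,197) on the hub, guard open behind it (370,170), dish (268,296), tip box (350,285). Side picture agrees.

```bash
cat >> h.py <<'E'
def comps(m,amin=15):
    n,l,s,ce=cv2.connectedComponentsWithStats(m.astype(np.uint8))
    return [(l==i,s[i],ce[i]) for i in range(1,n) if s[i][4]>=amin]
def hsv(c): return cv2.cvtColor(c['color'],cv2.COLOR_RGB2HSV).astype(int)
def copper(c):
    h=hsv(c); return (h[...,0]<=14)&(h[...,0]>=4)&(h[...,1]>110)&(h[...,2]>90)
def yellow(c):
    h=hsv(c); return (h[...,0]>=20)&(h[...,0]<=33)&(h[...,1]>150)&(h[...,2]>80)
def blue(c):
    h=hsv(c); return (h[...,0]>=100)&(h[...,0]<=125)&(h[...,1]>150)&(h[...,2]>60)
def white(c):
    h=hsv(c); return (h[...,1]<50)&(h[...,2]>110)
E
python3 - <<'E'
from h import *
for n in ['scene','side']:
    c=cam(n); print('##',n)
    for nm,f,z in [('copper',copper,.01),('yellow',yellow,.087),('blue',blue,.018),('white',white,.01)]:
        for m,s,ce in comps(f(c)):
            p=ray(c,*ce,z)
            if not(0<p[0]<1.1 and -1<p[1]<.6): continue
            ct=max(cv2.findContours(m.astype(np.uint8),0,2)[0],key=cv2.contourArea)[:,0]
            w=np.array([ray(c,u,v,z)[:2] for u,v in ct],dtype=np.float32)
            r=cv2.minAreaRect(w)
            print(nm,s[:5].tolist(),ce.round(1),p[:2].round(3),'rect',np.round(r[0],3),np.round(r[1],3),round(r[2],1))
E
```

```text
## scene
copper [335, 149, 71, 35, 235] [365.2 170.2] [0.525 0.393] rect [0.512 0.405] [0.286 0.214] 87.8
copper [374, 150, 12, 6, 17] [379.8 152.2] [0.508 0.543] rect [0.508 0.543] [0.011 0.056] 82.1
copper [401, 175, 24, 24, 368] [412.9 187.7] [0.717 0.385] rect [0.712 0.395] [0.076 0.15 ] 21.5
copper [387, 179, 16, 16, 31] [394.3 186.3] [0.66  0.357] rect [0.66  0.358] [0.112 0.003] 88.2
copper [353, 194, 4, 5, 16] [354.4 196. ] [0.574 0.231] rect [0.574 0.231] [0.01  0.023] 30.6
copper [401, 213, 19, 7, 65] [410.  215.8] [0.771 0.237] rect [0.773 0.237] [0.058 0.03 ] 33.8
copper [236, 243, 13, 11, 95] [242. 248.] [ 0.436 -0.162] rect [ 0.435 -0.162] [0.026 0.04 ] 75.0
copper [282, 272, 15, 13, 123] [289.1 277.6] [ 0.615 -0.173] rect [ 0.614 -0.173] [0.036 0.03 ] 2.6
copper [203, 275, 15, 13, 123] [210.3 280.5] [ 0.452 -0.294] rect [ 0.451 -0.294] [0.028 0.039] 85.1
copper [159, 308, 18, 16, 158] [167.6 315.3] [ 0.449 -0.424] rect [ 0.449 -0.423] [0.026 0.04 ] 84.5
yellow [332, 185, 21, 25, 396] [341.8 197.1] [0.596 0.112] rect [0.594 0.114] [0.068 0.108] 9.6
blue [363, 146, 11, 8
[... 4258 characters left out ...]
[0.594 0.226] [0.399 0.264] 88.1
white [219, 247, 26, 20, 303] [231.8 257.6] [0.773 0.247] rect [0.774 0.246] [0.074 0.075] 40.3
white [229, 247, 82, 57, 2255] [271.6 274.5] [0.629 0.251] rect [0.636 0.244] [0.158 0.181] 88.0
white [492, 275, 56, 36, 804] [517.2 296.8] [0.001 0.031] rect [0.002 0.027] [0.082 0.137] 80.2
white [143, 277, 8, 9, 39] [146.  280.7] [0.937 0.427] rect [0.937 0.426] [0.013 0.031] 59.6
white [113, 279, 79, 88, 3270] [152.  326.9] [0.805 0.528] rect [0.838 0.51 ] [0.171 0.247] 17.7
white [128, 296, 9, 10, 45] [132.3 300.4] [0.916 0.493] rect [0.917 0.492] [0.012 0.038] 66.3
white [222, 353, 64, 34, 684] [254.3 370.2] [0.509 0.507] rect [0.508 0.507] [0.15  0.041] 6.9
```

```bash
cat >> h.py <<'E'
def yaw(q): x=R.from_quat(q).as_matrix()[:,0]; return np.degrees(np.arctan2(x[1],x[0]))
def go(x,y,z,yw=None,o=None):
    o=o or readout.get_obs(); M=R.from_quat(o['ee_rot']).as_matrix()
    d=M.T@(np.array([x,y,z])-o['position'])/.4
    t=0 if yw is None else (yaw(o['ee_rot'])-yw)
    if t: t=(t+180)%360-180
    print('pos',o['position'].round(4),'yaw',round(yaw(o['ee_rot']),1),'tilt',M[:,2].round(3),'j',o['joint_pos'].round(2),'F',o['ft_force'].round(1),'g',round(o['grip_width'],3),round(o['grasp_force'],1),'t',round(o['clock'],2))
    print('-> d',d.round(4),'turn',round(t/60,4))
E
python3 - <<'E'
from h import *
c=cam('wrist','w0'); print((-c['R'].T@c['t']),c['R'].round(3).tolist(),c['K'].tolist())
go(.45,-.2,.42,90)
E
```

```text
[ 0.29746452 -0.55391552  0.37359674] [[0.364, -0.932, -0.002], [-0.889, -0.348, 0.298], [-0.278, -0.107, -0.955]] [[280.58516049947485, 0.0, 318.4078189003836], [0.0, 280.58516049947485, 201.17863639976122], [0.0, 0.0, 1.0]]
pos [ 0.227  -0.5822  0.248 ] yaw 21.3 tilt [-0.     0.001 -1.   ] j [ 1.18  0.33 -0.06  1.46  0.02  1.35 -0.09] F [0.5 0.8 0.4] g 1.003 0.0 t 0.25
-> d [ 0.8665 -0.6878 -0.4297] turn -1.145
```

```bash

python3 -m crank '[[0.07,-0.057,-0.035,0],[0.14,-0.114,-0.07,0],[0.21,-0.17,-0.107,0],[0.289,-0.229,-0.143,0],[0.289,-0.229,-0.143,0]]' 1
python3 -m crank '[[0.07,-0.057,-0.035,0],[0.14,-0.114,-0.07,0],[0.21,-0.17,-0.107,0],[0.289,-0.229,-0.143,0],[0.289,-0.229,-0.143,0]]'
python3 -m crank '[[0.07,-0.057,-0.035,0],[0.14,-0.114,-0.07,0],[0.21,-0.17,-0.107,0],[0.289,-0.229,-0.143,0],[0.289,-0.229,-0.143,0]]'
python3 -m crank '[[0,0,0,-0.11],[0,0,0,-0.22],[0,0,0,-0.33],[0,0,0,-0.44],[0,0,0,-0.55]]'
python3 -m crank '[[0,0,0,-0.11],[0,0,0,-0.22],[0,0,0,-0.33],[0,0,0,-0.44],[0,0,0,-0.55]]'
python3 -m crank '[[0,0,0,-0.045],[0,0,0,-0.045],[0,0,0,-0.045]]'
python3 - <<'E'
from h import *
c=cam('wrist','w1')
go(.45,-.2,.42,90)
go(.52,.02,.42,90)
E
```

```text
clock: 0.67
position: [0.3077, -0.4494, 0.3092]
ee_rot: [0.982, 0.189, 0.002, 0.001]
ft_force: [1.6, -0.4, 0.5]
grip_width: 1.0
grasp_force: 0.0
clock: 1.08
position: [0.3811, -0.321, 0.3662]
ee_rot: [0.982, 0.19, 0.002, 0.001]
ft_force: [0.7, 0.0, 0.3]
grip_width: 1.003
grasp_force: 0.0
clock: 1.5
position: [0.4542, -0.193, 0.4227]
ee_rot: [0.982, 0.19, 0.002, 0.0]
ft_force: [1.1, 0.3, -0.0]
grip_width: 0.999
grasp_force: 0.0
clock: 1.92
position: [0.4502, -0.2006, 0.4197]
ee_rot: [0.888, 0.459, -0.0, -0.0]
ft_force: [-0.0, -0.2, -0.3]
grip_width: 0.997
grasp_force: 0.0
clock: 2.33
position: [0.4502, -0.2007, 0.4197]
ee_rot: [0.722, 0.692, -0.0, -0.0]
ft_force: [0.4, 0.3, -0.9]
grip_width: 1.001
grasp_force: 0.0
clock: 2.58
position: [0.4502, -0.2005, 0.4197]
ee_rot: [0.708, 0.706, -0.0, -0.0]
ft_force: [0.8, -0.1, -0.4]
grip_width: 1.002
grasp_force: 0.0
pos [ 0.4503 -0.2005  0.4198] yaw 89.9 tilt [-0.  0. -1.] j [ 0.75  0.03 -0.43  1.47  0.01  1.65  0.32] F [ 0.3 -0.3  0.6] g 1.003 0.0 t 2.63
-> d [ 0.0012 -0.0007 -0.0005] turn -0.0021
pos [ 0.4503 -0.2005  0.4198] yaw 89.9 tilt [-0.  0. -1.] j [ 0.75  0.03 -0.43  1.47  0.01  1.65  0.32] F [ 0.3 -0.3  0.6] g 1.003 0.0 t 2.63
-> d [ 5.516e-01  1.731e-01 -5.000e-04] turn -0.0021
```

View pics/w1.png

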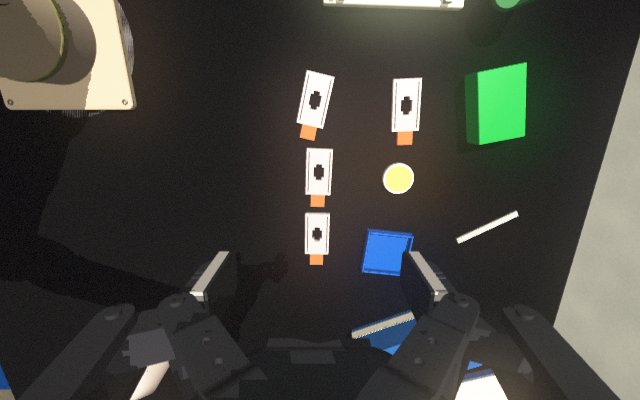

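The picture shows four plates with holes at about (315,99), (406,104), (318,172), (317,233), dish (398,178), tray (387,252); all flat, tabs toward −y. Next, measure these and look over the cell.

```bash
cat >> h.py <<'E'
def plates(c,z=.01):
    m=(white(c)|copper(c)); out=[]
    for mm,s,ce in comps(white(c),200):
        p=ray(c,*ce,z)
        cs=cv2.findContours(mm.astype(np.uint8),cv2.RETR_EXTERNAL,cv2.CHAIN_APPROX_NONE)[0]
        ct=max(cs,key=cv2.contourArea)[:,0]
        w=np.array([ray(c,u,v,z)[:2] for u,v in ct],dtype=np.float32)
        r=cv2.minAreaRect(w); a,b=sorted(r[1])
        if .04<a<.065 and .08<b<.105: out.append((np.array(r[0]),np.array(r[1]),r[2]))
    tabs=[ray(c,*ce,z)[:2] for m2,s,ce in comps(copper(c),25)]
    for ctr,sz,an in out:
        t=[t for t in tabs if .045<np.linalg.norm(t-ctr)<.075]
        for tt in t:
            d=tt-ctr; print('plate',ctr.round(4),sz.round(3),round(an,1),'tab',tt.round(4),'dist',np.linalg.norm(d).round(4),'dir',np.degrees(np.arctan2(d[1],d[0])).round(1))
E
python3 - <<'E'
from h import *
c=cam('wrist'); plates(c)
for nm,f,z in [('blue',blue,.018),('yellow',yellow,.012)]:
  for m,s,ce in comps(f(c),200):
    ct=max(cv2.findContours(m.astype(np.uint8),0,1)[0],key=cv2.contourArea)[:,0]
    r=cv2.minAreaRect(np.array([ray(c,u,v,z)[:2] for u,v in ct],dtype=np.float32)); print(nm,s,np.round(r[0],4),np.round(r[1],3),round(r[2],1))
E
python3 -m crank '[[0.1,0.035,0,0],[0.19,0.065,0,0],[0.28,0.098,0,0],[0.37,0.13,0,0],[0.463,0.163,0,0]]'
python3 -m crank '[[0.1,0.035,0,0],[0.19,0.065,0,0],[0.28,0.098,0,0],[0.37,0.13,0,0],[0.463,0.163,0,0]]'
python3 -m crank '[[0,0,0,0],[0,0,0,0]]'
python3 - <<'E'
from h import *
c=cam('wrist','w2'); go(.58,.17,.42,90)
E
```

```text
plate [ 0.4425 -0.0992] [0.092 0.052] 77.1 tab [ 0.4288 -0.1566] dist 0.059 dir -103.4
plate [ 0.6073 -0.1082] [0.053 0.092] 2.4 tab [ 0.6085 -0.1676] dist 0.0594 dir -88.9
plate [ 0.4492 -0.2302] [0.093 0.052] 87.6 tab [ 0.4463 -0.2894] dist 0.0593 dir -92.7
plate [ 0.4452 -0.3597] [0.095 0.051] 88.1 tab [ 0.4463 -0.2894] dist 0.0703 dir 89.0
plate [ 0.4452 -0.3597] [0.095 0.051] 88.1 tab [ 0.4434 -0.4202] dist 0.0606 dir -91.7
blue [ 361  229   53   47 1786] [ 0.5911 -0.4007] [0.101 0.096] 83.5
blue [363 319  53  36 830] [ 0.623  -0.6246] [0.124 0.077] 23.7
clock: 3.1
position: [0.5158, -0.0136, 0.4201]
ee_rot: [0.708, 0.706, 0.0, 0.0]
ft_force: [0.8, -0.8, -0.4]
grip_width: 0.997
grasp_force: 0.0
clock: 3.52
position: [0.5813, 0.1714, 0.4199]
ee_rot: [0.708, 0.706, 0.0, 0.0]
ft_force: [0.3, -0.5, 0.4]
grip_width: 1.0
grasp_force: 0.0
clock: 3.68
position: [0.5805, 0.173, 0.4188]
ee_rot: [0.706, 0.708, -0.0, -0.001]
ft_force: [0.3, 0.4, 0.2]
grip_width: 0.997
grasp_force: 0.0
pos [0.5807 0.1708 0.4193] yaw 90.0 tilt [-0.001  0.    -1.   ] j [ 0.17  0.35 -0.74  1.16  0.23  1.72 -0.51] F [ 0.6 -0.1 -0.8] g 0.999 0.0 t 3.73
-> d [-0.0021 -0.0019 -0.0018] turn 0.0008
```

View pics/w2.png

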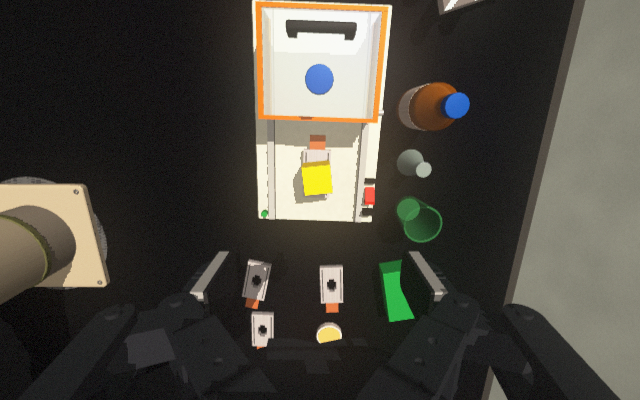

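The wrist view shows the cell: slab front corners ~(257,219) and (371,221), cap top (317,180), bottom-plate tab (317,142), knob (319,79), handle (321,29).

```bash
python3 - <<'E'
from h import *
c=cam('wrist'); h=hsv(c)
def rect(m,z,name):
    ct=max(cv2.findContours(m.astype(np.uint8),0,1)[0],key=cv2.contourArea)[:,0]
    r=cv2.minAreaRect(np.array([ray(c,u,v,z)[:2] for u,v in ct],dtype=np.float32)); print(name,np.round(r[0],4),np.round(r[1],3),round(r[2],1))
for m,s,ce in comps(yellow(c),100):
    if s[1]<250:
        print(s, 'cap centroid',ray(c,*ce,.087)); rect(m,.087,'cap')
        ys,xs=np.nonzero(m); print('V stats',np.percentile(h[...,2][m],[5,25,50,75,95]))
for m,s,ce in comps(blue(c),100):
    if s[1]<130: print('blue',s[:4],ray(c,*ce,.167).round(4))
m=copper(c)
for m2,s,ce in comps(m,30): print('cop',s[:5],ce.round(1),'z35:',ray(c,*ce,.035)[:2].round(4),'z103',ray(c,*ce,.103)[:2].round(4))
big=max(comps(m,30),key=lambda q:q[1][4])[0]; rect(big,.103,'hood')
hc=(h[...,2]<60); 
for m2,s,ce in comps(hc,100):
    if s[1]<60 and 280<ce[0]<360: print('handle',s,ray(c,*ce,.136).round(4)); rect(m2,.143,'handle')
for p in [(257,219),(371,221)]: print(ray(c,*p,.015))
# slab edges: left/right edge fit
w=white(c)
L=[];Rr=[]
for v in range(135,212,4):
    xs=np.nonzero(w[v,240:400])[0]+240
    L.append(ray(c,xs.min(),v,.015)[:2]); Rr.append(ray(c,xs.max()+1,v,.015)[:2])
for E_ in (L,Rr):
    E_=np.array(E_); f=np.polyfit(E_[:,1],E_[:,0],1); print('edge ang',np.degrees(np.arctan(f[0])),'x at y=.14',np.polyval(f,.14), 'res',np.std(E_[:,0]-np.polyval(f,E_[:,1])))
cr=c['color'][0:230,230:400]; cv2.imwrite('pics/w2c.png',cv2.resize(cr[:,:,::-1],None,fx=2.6,fy=2.6,interpolation=2))
E
```

```text
[301 159  31  35 913] cap centroid [0.57589474 0.14872202 0.087     ]
cap [0.5759 0.1482] [0.047 0.055] 6.0
V stats [200. 250. 250. 251. 251.]
blue [443  89  27  28] [0.7548 0.2617 0.167 ]
cop [257  56 118  65 426] [289.7 108.2] z35: [0.5299 0.2572] z103 [0.5367 0.2559]
cop [414  80  42  36 794] [430.4  94.3] z35: [0.77   0.2799] z103 [0.7448 0.2755]
cop [309 134  16  14 216] [316.7 140.6] z35: [0.5765 0.2025] z103 [0.5771 0.2084]
cop [364 186  11  18  96] [368.8 193.3] z35: [0.6746 0.1049] z103 [0.6621 0.1239]
cop [246 297  13  11 116] [252.  302.1] z35: [ 0.4377 -0.1376] z103 [ 0.4568 -0.0863]
cop [326 302  13  10 128] [331.9 306.4] z35: [ 0.6091 -0.1479] z103 [ 0.6053 -0.0952]
hood [0.744  0.2764] [0.064 0.039] 42.6
[0.45574238 0.04514634 0.015     ]
[0.68600096 0.04133445 0.015     ]
edge ang 2.0515610074506627 x at y=.14 0.461179243511708 res 0.0005692258430813517
edge ang 12.267451162818238 x at y=.14 0.6817064254964346 res 0.005708558158892723
```

View pics/w2c.png

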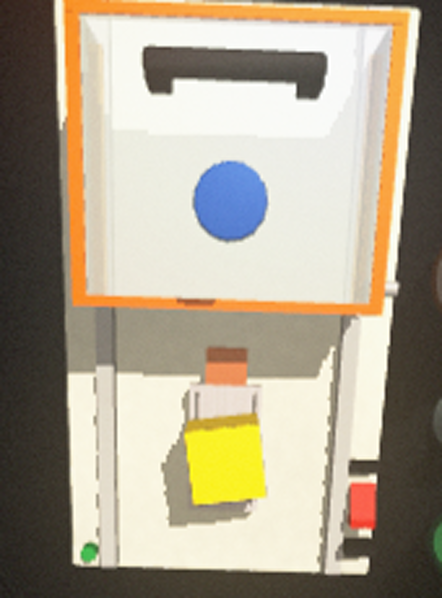

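```bash
python3 - <<'E'
from h import *
c=cam('wrist')
P=[(301.5,165.4),(328.1,162.3),(331.9,191.2),(305.4,194.2)]
W=np.array([ray(c,*p,.087)[:2] for p in P]); print(W.round(4).tolist(),W.mean(0).round(4)); e=W[1]-W[0]; f=W[2]-W[1]; print(np.degrees(np.arctan2(e[1],e[0])),np.degrees(np.arctan2(-f[0],-(f[1])))) 
print('knob',ray(c,230+230/2.6,200/2.6,.167),'handle',ray(c,230+235/2.6,60/2.6,.143))
x,y=W.mean(0); go(x,y,.16,96.5); go(x,y,.074,96.5)
E
```

```text
[[0.5523, 0.1654], [0.5961, 0.1705], [0.6029, 0.1214], [0.558, 0.1161]] [0.5773 0.1434]
6.653949144898777 -7.994630384132386
knob [0.58044723 0.29009983 0.167     ] handle [0.58286866 0.35508342 0.143     ]
pos [0.581  0.1688 0.42  ] yaw 89.9 tilt [ 0.    -0.001 -1.   ] j [ 0.17  0.34 -0.74  1.16  0.23  1.72 -0.51] F [0.3 0.3 0.1] g 0.998 0.0 t 3.83
-> d [-0.0631 -0.0092  0.6501] turn -0.1105
pos [0.581  0.1688 0.42  ] yaw 89.9 tilt [ 0.    -0.001 -1.   ] j [ 0.17  0.34 -0.74  1.16  0.23  1.72 -0.51] F [0.3 0.3 0.1] g 0.998 0.0 t 3.83
-> d [-0.063  -0.0092  0.8651] turn -0.1105
```

```bash

python3 -m crank '[[-0.063,-0.009,0.1,-0.11],[-0.063,-0.009,0.2,-0.11],[-0.063,-0.009,0.3,-0.11],[-0.063,-0.009,0.4,-0.11],[-0.063,-0.009,0.5,-0.11]]' 1
python3 -m crank '[[0,0,0.09,0],[0,0,0.15,0],[0,0,0.15,0]]'
python3 - <<'E'
from h import *
go(.5773,.1434,.160,96.5);go(.5773,.1434,.074,96.5)
c=cam('wrist','w3')
E
```

```text
clock: 4.25
position: [0.5771, 0.1423, 0.2186]
ee_rot: [0.667, 0.745, -0.0, 0.001]
ft_force: [0.5, -0.1, -0.9]
grip_width: 1.001
grasp_force: 0.0
clock: 4.5
position: [0.5748, 0.1417, 0.1551]
ee_rot: [0.666, 0.746, -0.003, -0.002]
ft_force: [-0.9, -1.2, -0.2]
grip_width: 1.0
grasp_force: 0.0
pos [0.5748 0.1417 0.1551] yaw 96.4 tilt [-0.007 -0.003 -1.   ] j [ 0.25  0.43 -0.72  1.63  0.3   1.2  -0.42] F [-0.9 -1.2 -0.2] g 1.0 0.0 t 4.5
-> d [ 0.0036  0.0066 -0.0124] turn -0.0013
pos [0.5748 0.1417 0.1551] yaw 96.4 tilt [-0.007 -0.003 -1.   ] j [ 0.25  0.43 -0.72  1.63  0.3   1.2  -0.42] F [-0.9 -1.2 -0.2] g 1.0 0.0 t 4.5
-> d [0.004  0.0082 0.2026] turn -0.0013
```

View pics/w3.png

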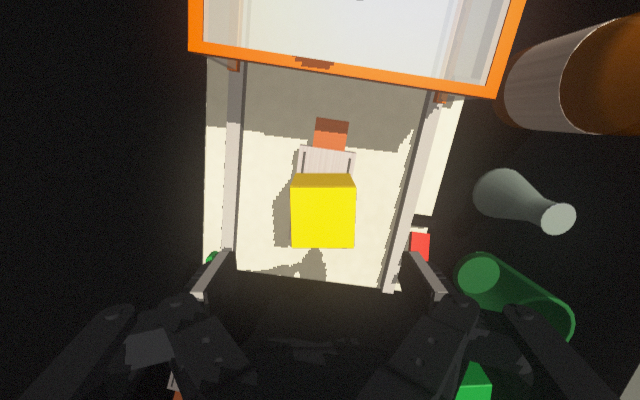

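The cap's faces line up with the fingers (x 290–356, y 187–248). Descend and grip.

```bash

python3 -m crank '[[0.002,0.004,0.07,0],[0.002,0.004,0.14,0],[0.002,0.004,0.2,0],[0.002,0.004,0.2,0]]' 1
python3 -m crank '[[0,0,0,0],[0,0,0,0],[0,0,0,0],[0,0,0,0],[0,0,0,0]]' -1 30
python3 -m crank '[[0,0,0,0],[0,0,0,0],[0,0,0,0],[0,0,0,0],[0,0,0,0]]'
python3 -m crank '[[0,0,-0.05,0],[0,0,-0.1,0],[0,0,-0.2,0],[0,0,-0.3,0],[0,0,-0.4,0]]'
python3 -m crank '[[0,0,-0.08,0],[0,0,-0.08,0]]'
python3 - <<'E'
from h import *
go(.592,-.402,.265,96.5)
c=cam('wrist','w4')
E
```

```text
clock: 4.88
position: [0.5779, 0.1442, 0.0782]
ee_rot: [0.666, 0.746, -0.001, -0.001]
ft_force: [-0.9, -0.0, -0.2]
grip_width: 0.999
grasp_force: 0.0
clock: 5.3
position: [0.5801, 0.1461, 0.0826]
ee_rot: [0.665, 0.747, 0.001, 0.001]
ft_force: [-1.6, -0.8, 8.6]
grip_width: 0.557
grasp_force: 30.4
clock: 5.72
position: [0.5801, 0.1462, 0.0826]
ee_rot: [0.665, 0.747, 0.001, 0.001]
ft_force: [-1.2, -1.6, 8.0]
grip_width: 0.556
grasp_force: 30.4
clock: 6.13
position: [0.5784, 0.1461, 0.243]
ee_rot: [0.665, 0.747, 0.0, 0.0]
ft_force: [0.8, -0.7, -0.6]
grip_width: 0.555
grasp_force: 32.1
clock: 6.3
position: [0.5808, 0.1474, 0.2807]
ee_rot: [0.665, 0.747, 0.005, 0.004]
ft_force: [1.3, 1.6, -0.4]
grip_width: 0.555
grasp_force: 32.2
pos [0.5808 0.1474 0.2807] yaw 96.6 tilt [ 0.012  0.002 -1.   ] j [ 0.27  0.34 -0.75  1.46  0.24  1.42 -0.37] F [ 1.3  1.6 -0.4] g 0.555 32.2 t 6.3
-> d [-1.3677 -0.1309  0.0365] turn 0.0019
```

View pics/w4.png

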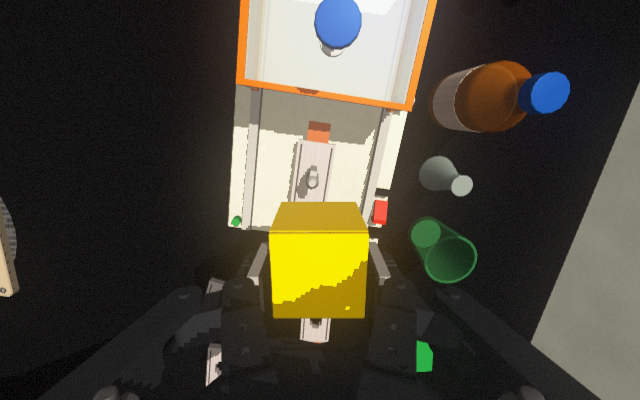

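The cap is in the grip, and the hub shows at (313,177). Carry it to the tray.

```bash

python3 -m crank '[[-0.1,-0.009,0,0],[-0.19,-0.018,0.003,0],[-0.28,-0.026,0.006,0],[-0.37,-0.035,0.01,0],[-0.456,-0.044,0.012,0]]'
python3 -m crank '[[-0.1,-0.009,0,0],[-0.19,-0.018,0.003,0],[-0.28,-0.026,0.006,0],[-0.37,-0.035,0.01,0],[-0.456,-0.044,0.012,0]]'
python3 -m crank '[[-0.1,-0.009,0,0],[-0.19,-0.018,0.003,0],[-0.28,-0.026,0.006,0],[-0.37,-0.035,0.01,0],[-0.456,-0.044,0.012,0]]'
python3 -m crank '[[0,0,0,0],[0,0,0,0]]'
python3 - <<'E'
from h import *
c=cam('wrist','w5'); go(.592,-.402,.054,96.5)
for m,s,ce in comps(blue(c),300):
    ct=max(cv2.findContours(m.astype(np.uint8),0,1)[0],key=cv2.contourArea)[:,0]
    r=cv2.minAreaRect(np.array([ray(c,u,v,.018)[:2] for u,v in ct],dtype=np.float32)); print(s,np.round(r[0],4),np.round(r[1],3),round(r[2],1))
E
```

```text
clock: 6.77
position: [0.5815, -0.0395, 0.2667]
ee_rot: [0.665, 0.747, -0.0, -0.0]
ft_force: [0.2, -0.1, -1.6]
grip_width: 0.55
grasp_force: 32.1
clock: 7.18
position: [0.5849, -0.2226, 0.2618]
ee_rot: [0.665, 0.747, -0.0, -0.0]
ft_force: [-0.8, -0.1, -0.1]
grip_width: 0.553
grasp_force: 32.1
clock: 7.6
position: [0.5884, -0.4057, 0.2568]
ee_rot: [0.665, 0.747, -0.0, -0.0]
ft_force: [0.4, 0.5, 0.1]
grip_width: 0.561
grasp_force: 32.1
clock: 7.77
position: [0.5878, -0.4063, 0.2559]
ee_rot: [0.667, 0.745, -0.0, -0.001]
ft_force: [0.3, 1.6, -0.1]
grip_width: 0.555
grasp_force: 32.1
pos [ 0.5887 -0.404   0.2565] yaw 96.5 tilt [-0.001  0.001 -1.   ] j [ 0.84  0.58 -0.49  1.15  0.26  1.48  0.51] F [-0.1  0.1 -1.8] g 0.555 32.1 t 7.82
-> d [0.0034 0.0091 0.5063] turn 0.0007
[ 282  130   85   71 4524] [ 0.5926 -0.4031] [0.095 0.094] 83.9
[417 341  24  30 465] [ 0.7988 -0.6825] [0.038 0.06 ] 12.3
```

View pics/w5.png

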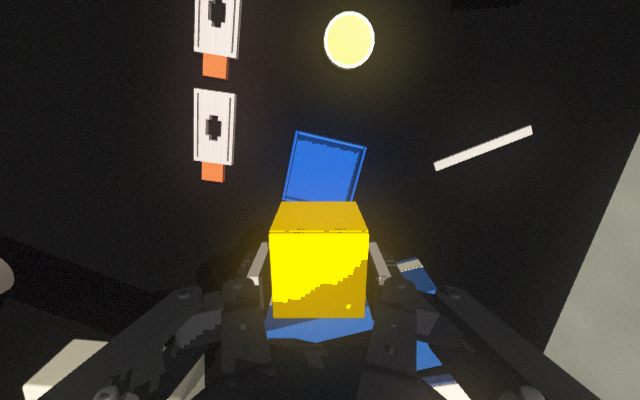

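The tray sits under the cap (its far edge at (297–366,130–148)) and measures 95 × 94 mm, centred at (0.593,−0.403). Lower the cap.

```bash

python3 -m crank '[[0.002,0.008,0.1,0],[0.002,0.008,0.2,0],[0.002,0.008,0.3,0],[0.002,0.008,0.4,0],[0.002,0.008,0.45,0]]'
python3 -m crank '[[0,0,0.02,0],[0,0,0.04,0],[0,0,0.05,0],[0,0,0.05,0]]'
python3 - <<'E'
from h import *
go(.592,-.402,.053,96.5)
E
```

```text
clock: 8.23
position: [0.5904, -0.3996, 0.0722]
ee_rot: [0.664, 0.747, -0.0, -0.003]
ft_force: [-0.4, 0.1, -1.3]
grip_width: 0.559
grasp_force: 32.1
clock: 8.57
position: [0.5929, -0.4024, 0.0585]
ee_rot: [0.665, 0.747, 0.0, 0.001]
ft_force: [0.1, -0.4, -1.3]
grip_width: 0.552
grasp_force: 32.1
pos [ 0.5929 -0.4024  0.0585] yaw 96.6 tilt [ 0.001 -0.001 -1.   ] j [ 0.83  0.72 -0.46  1.35  0.33  1.14  0.45] F [ 0.1 -0.4 -1.3] g 0.552 32.1 t 8.57
-> d [ 0.0013 -0.0021  0.0138] turn 0.0021
```

```bash

python3 -m crank '[[0,0,0.004,0],[0,0,0.008,0],[0,0,0.012,0],[0,0,0.012,0]]'
python3 -m crank '[[0,0,0.002,0],[0,0,0.004,0],[0,0,0.004,0]]'
python3 - <<'E'
from h import *
go(.592,-.402,.050,96.5)
E
```

```text
clock: 8.9
position: [0.5923, -0.4027, 0.053]
ee_rot: [0.665, 0.747, -0.0, 0.0]
ft_force: [0.2, -0.1, -1.2]
grip_width: 0.554
grasp_force: 32.1
clock: 9.15
position: [0.5923, -0.4027, 0.0518]
ee_rot: [0.665, 0.747, -0.0, 0.0]
ft_force: [-2.1, 1.8, 3.6]
grip_width: 0.555
grasp_force: 32.7
pos [ 0.5923 -0.4027  0.0518] yaw 96.6 tilt [ 0. -0. -1.] j [ 0.83  0.73 -0.46  1.36  0.33  1.13  0.45] F [-2.1  1.8  3.6] g 0.555 32.7 t 9.15
-> d [ 0.0019 -0.0006  0.0045] turn 0.0016
```

```bash

python3 -m crank '[[0,0,0,0],[0,0,0,0],[0,0,0,0]]' 1
python3 -m crank '[[0,0,-0.08,0],[0,0,-0.18,0],[0,0,-0.28,0],[0,0,-0.37,0],[0,0,-0.37,0]]'
python3 -m crank '[[0,0,0,0.11],[0,0,0,0.22],[0,0,0,0.33],[0,0,0,0.33],[0,0,0,0.33]]'
python3 - <<'E'
from h import *
go(.4425,-.0992,.2,76.6)
c=cam('wrist'); m=max(comps(yellow(c),300),key=lambda q:q[1][4]); print('yellow',m[1],ray(c,*m[2],.057))
E
```

```text
clock: 9.4
position: [0.5922, -0.4026, 0.0511]
ee_rot: [0.665, 0.747, 0.0, 0.0]
ft_force: [-0.2, 0.1, 1.2]
grip_width: 0.948
grasp_force: 0.0
clock: 9.82
position: [0.5951, -0.4038, 0.2085]
ee_rot: [0.665, 0.747, 0.001, 0.006]
ft_force: [0.7, -0.5, 1.6]
grip_width: 1.008
grasp_force: 0.0
clock: 10.23
position: [0.5922, -0.4025, 0.1989]
ee_rot: [0.783, 0.623, -0.0, 0.0]
ft_force: [0.8, 1.4, -0.7]
grip_width: 0.997
grasp_force: 0.0
pos [ 0.5922 -0.4025  0.1989] yaw 77.0 tilt [-0. -0. -1.] j [ 0.8   0.6  -0.43  1.23  0.24  1.37  0.17] F [ 0.8  1.4 -0.7] g 0.997 0.0 t 10.23
-> d [ 0.6548 -0.5351 -0.0029] turn 0.0069
yellow [ 289  159   60   65 2538] [ 0.59207879 -0.39889213  0.057     ]
```

```bash

python3 -m crank '[[0.066,-0.054,0,0],[0.132,-0.108,0,0],[0.198,-0.162,0,0],[0.264,-0.216,0,0],[0.327,-0.267,0,0]]'
python3 -m crank '[[0.066,-0.054,0,0],[0.132,-0.108,0,0],[0.198,-0.162,0,0],[0.264,-0.216,0,0],[0.327,-0.267,0,0]]'
python3 -m crank '[[0,0,0,0],[0,0,0,0],[0,0,0,0]]'
cat >> h.py <<'E'
def holes(c,z):
    # dark hole inside white plate: centroid of the hole outline at height z (top face)
    for mm,s,ce in comps(white(c),300):
        cs,hi=cv2.findContours(mm.astype(np.uint8),cv2.RETR_CCOMP,cv2.CHAIN_APPROX_NONE)
        for k,ct in enumerate(cs):
            if hi[0][k][3]>=0 and cv2.contourArea(ct)>40:
                w=np.array([ray(c,u,v,z)[:2] for u,v in ct[:,0]],dtype=np.float32)
                r=cv2.minAreaRect(w); print('hole',np.round(r[0],4),np.round(r[1],4),round(r[2],1))
E
python3 - <<'E'
from h import *
c=cam('wrist','w6'); plates(c); holes(c,.01); go(.4425,-.0992,.2,76.6)
E
```

```text
clock: 10.7
position: [0.5171, -0.2493, 0.1989]
ee_rot: [0.782, 0.623, -0.0, 0.0]
ft_force: [0.6, -0.0, 1.3]
grip_width: 0.999
grasp_force: 0.0
clock: 11.12
position: [0.443, -0.0977, 0.199]
ee_rot: [0.782, 0.623, -0.0, 0.0]
ft_force: [0.3, 0.1, 1.3]
grip_width: 1.0
grasp_force: 0.0
clock: 11.37
position: [0.4441, -0.0997, 0.1993]
ee_rot: [0.783, 0.622, -0.0, 0.001]
ft_force: [0.6, -0.4, -0.1]
grip_width: 1.002
grasp_force: 0.0
plate [ 0.6075 -0.1084] [0.052 0.092] 2.5 tab [ 0.6093 -0.1665] dist 0.0581 dir -88.2
plate [ 0.4432 -0.0991] [0.091 0.051] 77.0 tab [ 0.43   -0.1559] dist 0.0583 dir -103.0
plate [ 0.4497 -0.2287] [0.096 0.051] 87.5 tab [ 0.4469 -0.289 ] dist 0.0604 dir -92.7
hole [0.4726 0.0658] [0.017  0.0137] 76.8
hole [ 0.608  -0.1082] [0.0208 0.0317] 2.3
hole [ 0.4434 -0.0986] [0.0296 0.0209] 77.0
hole [ 0.4497 -0.2279] [0.0266 0.0219] 78.1
hole [ 0.4296 -0.2315] [0.0695 0.0044] 87.4
hole [ 0.606  -0.2455] [0.0541 0.0546] 18.0
pos [ 0.4442 -0.1     0.1992] yaw 76.8 tilt [ 0. -0. -1.] j [ 0.74  0.03 -0.62  1.93  0.02  1.19 -0.12] F [0.3 0.4 0.2] g 0.999 0.0 t 11.42
-> d [ 0.001  -0.0047 -0.0019] turn 0.004
```

View pics/w6.png

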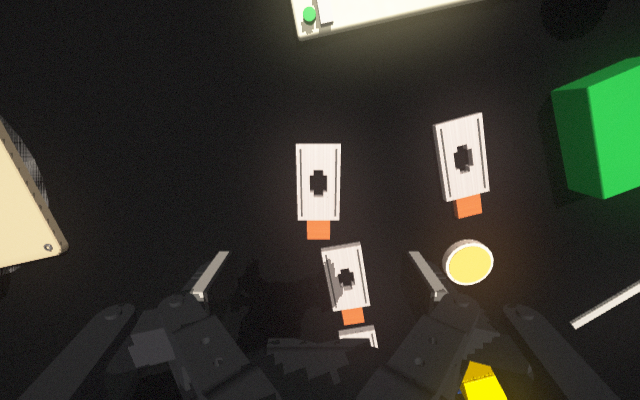

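Picture: plate A straight between the fingers, hole at (318,182). Pick it.

```bash

python3 -m crank '[[0.003,-0.002,0.1,0],[0.003,-0.002,0.2,0],[0.003,-0.002,0.3,0],[0.003,-0.002,0.38,0],[0.003,-0.002,0.42,0]]'
python3 -m crank '[[0,0,0.02,0],[0,0,0.037,0],[0,0,0.037,0]]'
python3 - <<'E'
from h import *
go(.4433,-.0988,.0165,77)
E
python3 -m crank '[[0,0,0,0],[0,0,0,0],[0,0,0,0],[0,0,0,0],[0,0,0,0]]' -1 60
python3 -m crank '[[0,0,0,0],[0,0,0,0]]'
python3 -m crank '[[0,0,-0.05,0],[0,0,-0.1,0],[0,0,-0.2,0],[0,0,-0.3,0],[0,0,-0.4,0]]'
python3 -m crank '[[0,0,-0.1,0],[0,0,-0.15,0],[0,0,-0.15,0],[0,0,-0.15,0]]'
python3 - <<'E'
from h import *
c=cam('wrist','w7'); go(.5745,.1435,.237,88.4)
E
```

```text
clock: 11.83
position: [0.4414, -0.0981, 0.027]
ee_rot: [0.784, 0.621, -0.001, -0.002]
ft_force: [-0.8, -0.2, 1.0]
grip_width: 0.999
grasp_force: 0.0
clock: 12.08
position: [0.4435, -0.0981, 0.0158]
ee_rot: [0.784, 0.621, -0.0, -0.0]
ft_force: [-0.9, 0.3, 0.4]
grip_width: 1.001
grasp_force: 0.0
pos [ 0.4435 -0.0981  0.0158] yaw 76.8 tilt [-0.001  0.001 -1.   ] j [ 0.66  0.31 -0.59  2.09  0.24  0.8  -0.3 ] F [-0.9  0.3  0.4] g 1.001 0.0 t 12.08
-> d [-0.0018 -0.0002 -0.0018] turn -0.0036
clock: 12.5
position: [0.4443, -0.0981, 0.0178]
ee_rot: [0.784, 0.621, 0.0, 0.001]
ft_force: [-3.4, -0.4, 10.3]
grip_width: 0.562
grasp_force: 60.5
clock: 12.67
position: [0.4443, -0.0981, 0.0178]
ee_rot: [0.784, 0.621, 0.0, 0.001]
ft_force: [-2.5, 0.5, 10.6]
grip_width: 0.562
grasp_force: 60.5
clock: 13.08
position: [0.443, -0.0974, 0.1786]
ee_rot: [0.783, 0.621, 0.0, 0.0]
ft_force: [1.8, -0.9, -0.5]
grip_width: 0.559
grasp_force: 63.3
clock: 13.42
position: [0.4439, -0.0979, 0.2375]
ee_rot: [0.784, 0.621, 0.001, 0.002]
ft_force: [0.3, -0.3, -2.6]
grip_width: 0.554
grasp_force: 63.3
pos [ 0.4432 -0.0978  0.2361] yaw 76.8 tilt [ 0.    -0.001 -1.   ] j [ 0.76 -0.01 -0.63  1.88 -0.    1.27 -0.1 ] F [-0.4  0.1 -1.4] g 0.561 63.3 t 13.47
-> d [ 0.6623  0.1819 -0.0026] turn -0.1934
```

View pics/w7.png

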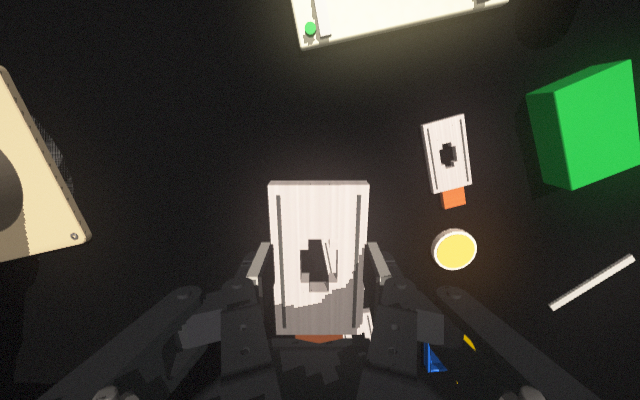

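Picture: plate A held square, hole ~(319,264), tab toward the palm side as wanted. Measure its hole in the grip, then look at the hub from short of it.

```bash

python3 -m crank '[[0.09,0.04,-0.01,-0.1],[0.18,0.08,-0.02,-0.19],[0.27,0.12,-0.03,-0.19],[0.36,0.16,-0.035,-0.19],[0.46,0.23,-0.035,-0.19]]'
python3 -m crank '[[0,0,0,0],[0,0,0,0],[0,0,0,0]]'
python3 - <<'E'
from h import *
c=cam('wrist','w8'); go(.574,.07,.25,88.4)
cv2.imwrite('pics/w8c.png',cv2.resize(c['color'][0:320,190:450][:,:,::-1],None,fx=1.85,fy=1.85,interpolation=2))
E
```

```text
clock: 13.88
position: [0.5695, 0.0578, 0.2493]
ee_rot: [0.718, 0.696, -0.001, -0.0]
ft_force: [0.2, 0.1, 0.0]
grip_width: 0.565
grasp_force: 63.3
clock: 14.13
position: [0.5689, 0.0555, 0.2485]
ee_rot: [0.718, 0.696, -0.001, -0.001]
ft_force: [0.5, -0.4, -0.6]
grip_width: 0.558
grasp_force: 63.3
pos [0.5689 0.0547 0.2492] yaw 88.2 tilt [-0.002 -0.001 -1.   ] j [ 0.46  0.3  -0.77  1.57  0.22  1.36 -0.37] F [-1.  -0.4 -1. ] g 0.562 63.3 t 14.18
-> d [ 0.0385  0.0115 -0.0022] turn -0.0038
```

View pics/w8c.png

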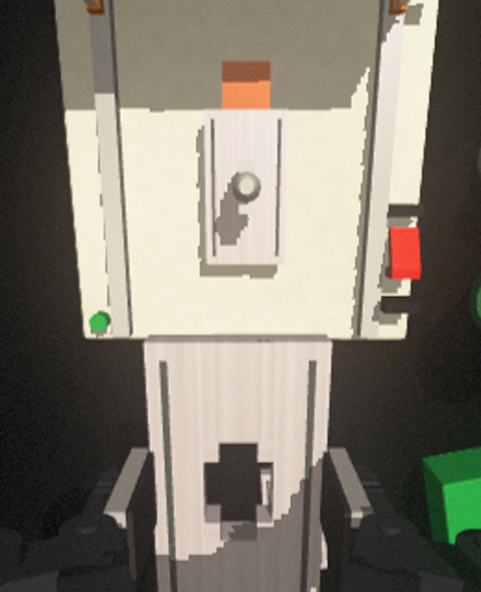

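Picture: hub top at crop (246,184), bottom plate grooves vertical in line with the held plate's; held hole centred about crop (238,490).

```bash
python3 - <<'E'
from h import *
c=cam('wrist'); o=readout.get_obs(); zt=.2492-.0078
f=lambda x,y,z: ray(c,190+x/1.85,y/1.85,z)[:2]
M=R.from_quat(o['ee_rot']).as_matrix()[:2,:2]
p0=o['position'][:2]
for n,x,y,z in [('slot top',238,442,zt),('slot bot',238,537,zt),('sq top',238,461,zt),('sq bot',238,522,zt),('sqL',204.5,485,zt),('sqR',271,485,zt),('far edge',238,341,zt),('hub',246,184,.081),('bp TL',209,110,.035),('bp TR',285,110,.035),('bp BL',207,264,.035),('bp BR',282,264,.035),('tabend',246,63,.035),('corner L',86,338,.015),('corner R',406,338,.015)]:
    w=f(x,y,z); print(n,w.round(4),'tool',(M.T@(w-p0)).round(4))
print(p0)
E
```

```text
slot top [0.5693 0.0692] tool [ 0.0149 -0.0002]
slot bot [0.5683 0.0382] tool [-0.0162 -0.0002]
sq top [0.5691 0.0633] tool [ 0.009  -0.0002]
sq bot [0.5685 0.0434] tool [-0.011  -0.0002]
sqL [0.5592 0.056 ] tool [ 0.0013 -0.0099]
sqR [0.5784 0.0554] tool [0.0013 0.0093]
far edge [0.5702 0.0984] tool [ 0.044  -0.0003]
hub [0.5755 0.1448] tool [0.0906 0.0035]
bp TL [0.5553 0.1889] tool [ 0.134  -0.0182]
bp TR [0.6003 0.1874] tool [0.134  0.0269]
bp BL [0.5497 0.0992] tool [ 0.0442 -0.0208]
bp BR [0.598  0.0977] tool [0.0443 0.0275]
tabend [0.5779 0.2128] tool [0.1586 0.0036]
corner L [0.4597 0.0483] tool [-0.0097 -0.1091]
corner R [0.6872 0.0413] tool [-0.0092  0.1186]
[0.56904021 0.05437948]
```

Hub is at tool offset (0.0898, 0.0037), hole at (−0.0007, −0.0002), several features agreeing to 1 mm.

```bash

python3 -m crank '[[0.08,0.003,0,0],[0.16,0.007,0,0],[0.2263,0.0098,0,0],[0.2263,0.0098,0,0],[0.2263,0.0098,0,0]]'
python3 -m crank '[[0,0,0.08,0],[0,0,0.16,0],[0,0,0.24,0],[0,0,0.32,0],[0,0,0.36,0]]'
python3 -m crank '[[0,0,0.015,0],[0,0,0.03,0],[0,0,0.03,0],[0,0,0.03,0]]'
python3 -m crank '[[0,0,0.015,0],[0,0,0.03,0],[0,0,0.03,0],[0,0,0.03,0]]'
python3 - <<'E'
from h import *
go(.5755,.1445,.0528,88.2)
E
```

```text
clock: 14.65
position: [0.5758, 0.1466, 0.2506]
ee_rot: [0.718, 0.697, 0.0, 0.0]
ft_force: [0.3, 0.1, -0.9]
grip_width: 0.557
grasp_force: 63.3
clock: 15.07
position: [0.575, 0.1424, 0.1027]
ee_rot: [0.719, 0.695, -0.002, -0.0]
ft_force: [0.1, -0.8, -1.5]
grip_width: 0.56
grasp_force: 63.2
clock: 15.4
position: [0.5772, 0.1455, 0.0955]
ee_rot: [0.718, 0.696, 0.001, 0.001]
ft_force: [0.5, 0.0, -1.4]
grip_width: 0.559
grasp_force: 63.3
clock: 15.73
position: [0.5765, 0.1458, 0.0822]
ee_rot: [0.718, 0.696, -0.0, 0.0]
ft_force: [0.6, 0.3, -0.5]
grip_width: 0.557
grasp_force: 63.3
pos [0.5765 0.1458 0.0822] yaw 88.2 tilt [ 0. -0. -1.] j [ 0.26  0.52 -0.74  1.69  0.39  1.08 -0.63] F [ 0.6  0.3 -0.5] g 0.557 63.3 t 15.73
-> d [-0.0034 -0.0023  0.0736] turn 0.0001
```

```bash

python3 -m crank '[[0,0,0.015,0],[0,0,0.03,0],[0,0,0.045,0],[0,0,0.045,0]]'
python3 -m crank '[[0,0,0.01,0],[0,0,0.02,0],[0,0,0.025,0],[0,0,0.025,0]]'
python3 - <<'E'
from h import *
go(.5755,.1445,.0528,88.2)
E
```

```text
clock: 16.07
position: [0.5757, 0.1456, 0.0626]
ee_rot: [0.718, 0.696, -0.001, -0.0]
ft_force: [-0.1, -0.9, -1.0]
grip_width: 0.563
grasp_force: 63.3
clock: 16.4
position: [0.5762, 0.1458, 0.0538]
ee_rot: [0.718, 0.696, -0.0, -0.0]
ft_force: [0.5, 0.4, -1.7]
grip_width: 0.556
grasp_force: 63.3
pos [0.5762 0.1458 0.0538] yaw 88.2 tilt [-0.001 -0.    -1.   ] j [ 0.24  0.56 -0.72  1.71  0.42  1.03 -0.65] F [ 0.5  0.4 -1.7] g 0.556 63.3 t 16.4
-> d [-0.0033 -0.0017  0.0024] turn 0.0
```

```bash

python3 -m crank '[[0,0,0.001,0],[0,0,0.001,0],[0,0,0.001,0],[0,0,0.001,0]]' 1
python3 -m crank '[[0,0,-0.05,0],[0,0,-0.13,0],[0,0,-0.23,0],[0,0,-0.33,0],[0,0,-0.43,0]]'
python3 -m crank '[[-0.1,0,-0.05,0],[-0.1,0,-0.05,0],[-0.1,0,-0.05,0]]'
python3 - <<'E'
from h import *
c=cam('wrist','w9'); go(.4455,-.3597,.2,88.2)
cv2.imwrite('pics/w9c.png',cv2.resize(c['color'][0:320,190:450][:,:,::-1],None,fx=1.85,fy=1.85,interpolation=2))
E
```

```text
clock: 16.73
position: [0.5767, 0.146, 0.0542]
ee_rot: [0.718, 0.696, 0.0, 0.0]
ft_force: [1.1, 0.6, -0.3]
grip_width: 1.001
grasp_force: 0.0
clock: 17.15
position: [0.5761, 0.146, 0.228]
ee_rot: [0.718, 0.696, 0.0, 0.0]
ft_force: [1.6, -1.2, 0.1]
grip_width: 0.997
grasp_force: 0.0
clock: 17.4
position: [0.5763, 0.1035, 0.2476]
ee_rot: [0.72, 0.694, 0.001, 0.002]
ft_force: [-0.6, -0.6, -1.3]
grip_width: 1.0
grasp_force: 0.0
pos [0.5754 0.1051 0.2463] yaw 88.1 tilt [ 0.001 -0.    -1.   ] j [ 0.38  0.34 -0.79  1.54  0.25  1.36 -0.47] F [-0.2  0.   0.4] g 1.003 0.0 t 17.45
-> d [-1.1722 -0.2861  0.1159] turn -0.0018
```

View pics/w9c.png

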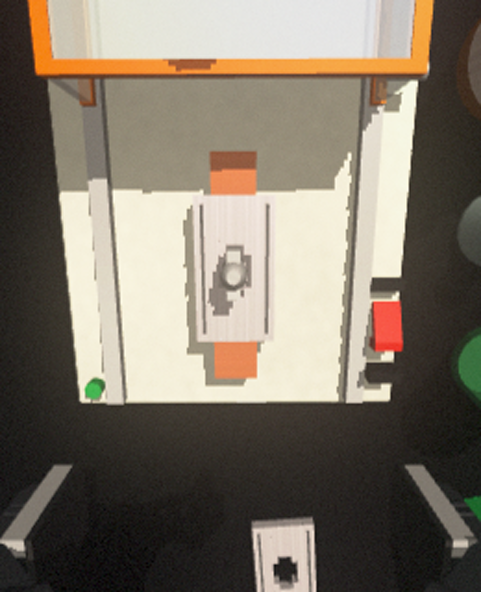

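Picture: plate A lies flat on the hub, tab toward −y, opposite the bottom plate's tab. Next, plate C.

```bash

python3 -m crank '[[-0.08,-0.02,0.008,0],[-0.16,-0.04,0.016,0],[-0.24,-0.06,0.024,0],[-0.32,-0.08,0.032,0],[-0.391,-0.095,0.039,0]]'
python3 -m crank '[[-0.08,-0.02,0.008,0],[-0.16,-0.04,0.016,0],[-0.24,-0.06,0.024,0],[-0.32,-0.08,0.032,0],[-0.391,-0.095,0.039,0]]'
python3 -m crank '[[-0.08,-0.02,0.008,0],[-0.16,-0.04,0.016,0],[-0.24,-0.06,0.024,0],[-0.32,-0.08,0.032,0],[-0.391,-0.095,0.039,0]]'
python3 -m crank '[[0,0,0,0],[0,0,0,0],[0,0,0,0]]'
python3 - <<'E'
from h import *
c=cam('wrist'); plates(c); holes(c,.01); go(.4455,-.3597,.0165,88)
E
```

```text
clock: 17.87
position: [0.5311, -0.0498, 0.229]
ee_rot: [0.718, 0.696, -0.001, -0.001]
ft_force: [0.6, 0.3, 1.2]
grip_width: 0.996
grasp_force: 0.0
clock: 18.28
position: [0.4884, -0.205, 0.2134]
ee_rot: [0.718, 0.696, -0.0, -0.001]
ft_force: [0.1, -0.1, 0.2]
grip_width: 1.003
grasp_force: 0.0
clock: 18.7
position: [0.4458, -0.3601, 0.1977]
ee_rot: [0.718, 0.696, -0.0, -0.001]
ft_force: [1.0, 0.8, -0.4]
grip_width: 1.004
grasp_force: 0.0
clock: 18.95
position: [0.4473, -0.3576, 0.1983]
ee_rot: [0.717, 0.697, 0.0, -0.001]
ft_force: [-0.2, 0.6, 0.6]
grip_width: 0.998
grasp_force: 0.0
plate [ 0.4495 -0.2308] [0.091 0.051] 87.5 tab [ 0.4473 -0.2886] dist 0.0579 dir -92.2
plate [ 0.4457 -0.3611] [0.092 0.051] 88.6 tab [ 0.4473 -0.2886] dist 0.0725 dir 88.8
plate [ 0.4457 -0.3611] [0.092 0.051] 88.6 tab [ 0.4438 -0.4198] dist 0.0587 dir -91.8
hole [ 0.4499 -0.2309] [0.0324 0.0202] 87.7
hole [ 0.6057 -0.2435] [0.0538 0.0536] 51.5
hole [ 0.4461 -0.3606] [0.0297 0.0209] 88.4
pos [ 0.4475 -0.3574  0.1986] yaw 88.4 tilt [-0.     0.001 -1.   ] j [ 1.03  0.3  -0.52  1.65  0.15  1.24  0.45] F [-0.6 -0.7  0.8] g 0.993 0.0 t 19.0
-> d [-0.0065 -0.0048  0.4553] turn 0.006
```

```bash

python3 -m crank '[[-0.008,-0.0035,0.1,0],[-0.008,-0.0035,0.2,0],[-0.008,-0.0035,0.3,0],[-0.008,-0.0035,0.38,0],[-0.008,-0.0035,0.42,0]]'
python3 -m crank '[[0,0,0.02,0],[0,0,0.036,0],[0,0,0.036,0]]'
python3 -m crank '[[0,0,0,0],[0,0,0,0],[0,0,0,0],[0,0,0,0],[0,0,0,0]]' -1 60
python3 -m crank '[[0,0,0,0],[0,0,0,0]]'
python3 - <<'E'
from h import *
go(.4455,-.3597,.0165,88)
E
python3 -m crank '[[0,0,-0.03,0],[0,0,-0.08,0],[0,0,-0.12,-0.11],[0,0,-0.12,-0.22],[0,0,-0.12,-0.33]]'
python3 -m crank '[[0,0,0,-0.11],[0,0,0,-0.22],[0,0,0,-0.33],[0,0,0,-0.33],[0,0,0,-0.33]]'
python3 - <<'E'
from h import *
go(.4455,-.3597,.0185,128)
E
```

```text
clock: 19.42
position: [0.444, -0.3593, 0.027]
ee_rot: [0.717, 0.697, 0.0, -0.003]
ft_force: [-1.0, 0.2, 0.5]
grip_width: 0.999
grasp_force: 0.0
clock: 19.67
position: [0.4456, -0.3617, 0.0166]
ee_rot: [0.718, 0.696, 0.0, -0.0]
ft_force: [0.3, -0.3, -0.0]
grip_width: 0.999
grasp_force: 0.0
clock: 20.08
position: [0.4458, -0.3632, 0.0185]
ee_rot: [0.718, 0.696, -0.0, 0.001]
ft_force: [-1.7, 1.9, 8.6]
grip_width: 0.558
grasp_force: 61.4
clock: 20.25
position: [0.4458, -0.3632, 0.0185]
ee_rot: [0.718, 0.696, -0.0, 0.001]
ft_force: [-1.9, 0.4, 8.8]
grip_width: 0.561
grasp_force: 61.4
pos [ 0.4458 -0.3632  0.0185] yaw 88.2 tilt [ 0.002 -0.002 -1.   ] j [ 0.99  0.51 -0.47  1.79  0.28  0.91  0.36] F [-1.9  0.4  8.8] g 0.561 61.4 t 20.25
-> d [ 0.0087 -0.0011  0.0049] turn 0.0033
clock: 20.67
position: [0.4458, -0.3633, 0.0671]
ee_rot: [0.586, 0.811, -0.0, 0.002]
ft_force: [-0.5, -0.1, -2.1]
grip_width: 0.558
grasp_force: 62.6
clock: 21.08
position: [0.445, -0.3629, 0.0654]
ee_rot: [0.442, 0.897, -0.0, 0.0]
ft_force: [0.5, 0.2, -1.3]
grip_width: 0.559
grasp_force: 62.6
pos [ 0.445  -0.3629  0.0654] yaw 127.6 tilt [ 0.001 -0.    -1.   ] j [ 1.11  0.47 -0.62  1.76  0.31  1.01  1.03] F [ 0.5  0.2 -1.3] g 0.559 62.6 t 21.08
-> d [0.0056 0.0057 0.1173] turn -0.0071
```

```bash

python3 -m crank '[[0,0,0.05,0],[0,0,0.09,0],[0,0,0.115,0],[0,0,0.115,0]]'
python3 -m crank '[[0,0,0,0],[0,0,0,0],[0,0,0,0],[0,0,0,0]]' 1
python3 -m crank '[[0,0,-0.06,0],[0,0,-0.16,0],[0,0,-0.26,0],[0,0,-0.36,0],[0,0,-0.44,0]]'
for k in 1 2 3 4 5; do python3 -m crank '[[0,0,0,0.115],[0,0,0,0.23],[0,0,0,0.345],[0,0,0,0.46],[0,0,0,0.575]]' | grep -E 'clock|pos|ee'; done
python3 -m crank '[[0,0,0,0.1],[0,0,0,0.125],[0,0,0,0.125],[0,0,0,0.125]]'
python3 - <<'E'
from h import *
c=cam('wrist'); plates(c); holes(c,.01); go(.445,-.363,.0165,-52)
E
```

```text
clock: 21.42
position: [0.4447, -0.3623, 0.0179]
ee_rot: [0.441, 0.897, 0.0, -0.001]
ft_force: [0.1, 0.3, -0.9]
grip_width: 0.561
grasp_force: 68.3
clock: 21.75
position: [0.4453, -0.3628, 0.0192]
ee_rot: [0.44, 0.898, -0.0, 0.0]
ft_force: [-0.1, -0.4, -0.5]
grip_width: 0.998
grasp_force: 0.0
clock: 22.17
position: [0.4455, -0.3626, 0.1983]
ee_rot: [0.44, 0.898, -0.0, 0.001]
ft_force: [0.2, -0.8, -0.4]
grip_width: 0.999
grasp_force: 0.0
clock: 22.58
position: [0.445, -0.3626, 0.1951]
ee_rot: [0.689, 0.725, -0.0, 0.0]
clock: 23.0
position: [0.4451, -0.3625, 0.195]
ee_rot: [0.873, 0.488, 0.0, 0.0]
clock: 23.42
position: [0.4451, -0.3625, 0.195]
ee_rot: [0.978, 0.207, 0.0, 0.0]
clock: 23.83
position: [0.4451, -0.3625, 0.195]
ee_rot: [0.996, -0.092, 0.0, 0.0]
clock: 24.25
position: [0.4451, -0.3625, 0.195]
ee_rot: [0.924, -0.383, 0.0, 0.0]
clock: 24.58
position: [0.4451, -0.3625, 0.195]
ee_rot: [0.898, -0.439, 0.0, 0.0]
ft_force: [0.2, 0.4, -0.9]
grip_width: 0.999
grasp_force: 0.0
plate [ 0.4443 -0.3615] [0.051 0.09 ] 37.9 tab [ 0.4799 -0.407 ] dist 0.0578 dir -52.0
plate [ 0.4443 -0.3615] [0.051 0.09 ] 37.9 tab [ 0.4473 -0.29  ] dist 0.0715 dir 87.6
plate [ 0.6077 -0.1092] [0.051 0.092] 2.4 tab [ 0.6099 -0.1693] dist 0.0602 dir -87.9
plate [ 0.4495 -0.2313] [0.092 0.051] 87.5 tab [ 0.4473 -0.29  ] dist 0.0588 dir -92.1
hole [ 0.4443 -0.3614] [0.0217 0.0304] 37.9
hole [ 0.6055 -0.2423] [0.0536 0.0527] 63.5
hole [ 0.608  -0.1091] [0.0205 0.0328] 0.6
hole [ 0.4497 -0.231 ] [0.0327 0.02  ] 88.4
pos [ 0.4451 -0.3625  0.1949] yaw -52.1 tilt [ 0. -0. -1.] j [ 0.82  0.27 -0.25  1.66  0.07  1.22 -1.93] F [-0.4  1.2 -0.6] g 0.995 0.0 t 24.63
-> d [0.0007 0.001  0.446 ] turn -0.0019
```

```bash

python3 -m crank '[[-0.003,0,0.1,0],[-0.003,0,0.2,0],[-0.003,0,0.3,0],[-0.003,0,0.38,0],[-0.003,0,0.42,0]]'
python3 -m crank '[[0,0,0.015,0],[0,0,0.026,0],[0,0,0.026,0]]'
python3 -m crank '[[0,0,0,0],[0,0,0,0],[0,0,0,0],[0,0,0,0],[0,0,0,0]]' -1 60
python3 -m crank '[[0,0,0,0],[0,0,0,0]]'
python3 -m crank '[[0,0,-0.05,0],[0,0,-0.14,0],[0,0,-0.24,0],[0,0,-0.34,0],[0,0,-0.44,0]]'
python3 -m crank '[[0,0,-0.07,-0.115],[0,0,-0.135,-0.23],[0,0,-0.135,-0.345],[0,0,-0.135,-0.46],[0,0,-0.135,-0.575]]'
for k in 1 2 3; do python3 -m crank '[[0,0,0,-0.115],[0,0,0,-0.23],[0,0,0,-0.345],[0,0,0,-0.46],[0,0,0,-0.575]]' | grep -E 'clock|pos|ee'; done
python3 -m crank '[[0,0,0,-0.035],[0,0,0,-0.035],[0,0,0,-0.035]]'
python3 - <<'E'
from h import *
go(.573,.056,.25,88.2)
E
```

```text
clock: 25.05
position: [0.4423, -0.3602, 0.0225]
ee_rot: [0.898, -0.439, -0.002, -0.001]
ft_force: [-0.1, 0.9, 0.2]
grip_width: 0.999
grasp_force: 0.0
clock: 25.3
position: [0.4446, -0.3619, 0.0166]
ee_rot: [0.898, -0.44, 0.0, 0.0]
ft_force: [-0.5, 0.7, 0.7]
grip_width: 1.002
grasp_force: 0.0
clock: 25.72
position: [0.445, -0.3623, 0.018]
ee_rot: [0.898, -0.44, 0.001, 0.0]
ft_force: [-2.0, 0.9, 8.7]
grip_width: 0.567
grasp_force: 61.5
clock: 25.88
position: [0.445, -0.3623, 0.018]
ee_rot: [0.898, -0.44, 0.001, 0.0]
ft_force: [-1.8, 1.8, 7.8]
grip_width: 0.561
grasp_force: 61.5
clock: 26.3
position: [0.444, -0.3614, 0.1948]
ee_rot: [0.898, -0.44, 0.0, 0.0]
ft_force: [0.3, -0.6, -1.9]
grip_width: 0.559
grasp_force: 62.9
clock: 26.72
position: [0.4444, -0.3616, 0.2474]
ee_rot: [0.989, -0.151, 0.001, 0.001]
ft_force: [0.7, -0.1, -2.1]
grip_width: 0.566
grasp_force: 62.9
clock: 27.13
position: [0.4442, -0.3616, 0.2468]
ee_rot: [0.989, 0.149, 0.0, 0.0]
clock: 27.55
position: [0.4442, -0.3616, 0.2468]
ee_rot: [0.9, 0.436, -0.0, 0.0]
clock: 27.97
position: [0.4442, -0.3616, 0.2468]
ee_rot: [0.73, 0.683, -0.0, 0.0]
clock: 28.22
position: [0.4442, -0.3616, 0.2466]
ee_rot: [0.721, 0.693, -0.0, 0.0]
ft_force: [0.4, -1.3, -1.3]
grip_width: 0.561
grasp_force: 62.9
pos [ 0.4442 -0.3616  0.2466] yaw 87.8 tilt [ 0. -0. -1.] j [ 1.05  0.26 -0.53  1.58  0.13  1.33  0.47] F [ 0.4 -1.3 -1.3] g 0.561 62.9 t 28.22
-> d [ 1.0557  0.2816 -0.0087] turn -0.0067
```

```bash

python3 -m crank '[[0.08,0.02,0,-0.006],[0.16,0.04,0,-0.006],[0.24,0.06,0,-0.006],[0.32,0.08,0,-0.006],[0.352,0.094,0,-0.006]]'
python3 -m crank '[[0.08,0.02,0,0],[0.16,0.04,0,0],[0.24,0.06,0,0],[0.32,0.08,0,0],[0.352,0.094,0,0]]'
python3 -m crank '[[0.08,0.02,0,0],[0.16,0.04,0,0],[0.24,0.06,0,0],[0.32,0.08,0,0],[0.352,0.094,0,0]]'
python3 -m crank '[[0,0,0,0],[0,0,0,0],[0,0,0,0]]'
cat >> h.py <<'E'
def grip_meas(c,o,zoff=.0078):
    p=o['position']; zt=p[2]-zoff; M=R.from_quat(o['ee_rot']).as_matrix()[:2,:2]
    g=cv2.cvtColor(c['color'],cv2.COLOR_RGB2GRAY); roi=np.zeros_like(g,bool); roi[225:300,285:355]=True
    m=(g<95)&roi
    for mm,s,ce in comps(m,150):
        ct=max(cv2.findContours(mm.astype(np.uint8),0,1)[0],key=cv2.contourArea)[:,0]
        w=np.array([M.T@(ray(c,u,v,zt)[:2]-p[:2]) for u,v in ct])
        print('grip hole px',s,'tool x',w[:,0].min().round(4),w[:,0].max().round(4),'y',w[:,1].min().round(4),w[:,1].max().round(4))
    for mm,s,ce in comps(copper(c),60):
        w=ray(c,*ce,.045)[:2]; 
        if s[1]<200 and 260<ce[0]<380: print('copper up',s,ce.round(1),'tool@z45',(M.T@(w-p[:2])).round(4),'world',w.round(4),'z35',ray(c,*ce,.035)[:2].round(4))
E
python3 - <<'E'
from h import *
o=readout.get_obs(); c=cam('wrist','w10'); grip_meas(c,o); go(.5764,.1458,.25,88.2)
E
```

```text
clock: 28.63
position: [0.4882, -0.2172, 0.247]
ee_rot: [0.717, 0.697, 0.001, 0.0]
ft_force: [0.1, 0.8, -1.9]
grip_width: 0.559
grasp_force: 62.9
clock: 29.05
position: [0.5295, -0.0774, 0.247]
ee_rot: [0.717, 0.697, 0.001, 0.0]
ft_force: [0.1, 0.3, -0.5]
grip_width: 0.561
grasp_force: 62.9
clock: 29.47
position: [0.5706, 0.0622, 0.2468]
ee_rot: [0.717, 0.697, 0.001, -0.0]
ft_force: [-0.7, 0.6, -1.7]
grip_width: 0.563
grasp_force: 62.9
clock: 29.72
position: [0.5706, 0.0559, 0.2462]
ee_rot: [0.718, 0.696, -0.0, 0.0]
ft_force: [-0.0, -0.2, -1.6]
grip_width: 0.563
grasp_force: 62.9
grip hole px [ 301  236   36   53 1168] tool x -0.0151 0.0161 y -0.0096 0.0091
copper up [308  33  26  24 624] [320.5  44.5] tool@z45 [0.1455 0.0016] world [0.5769 0.2012] z35 [0.577  0.2033]
copper up [ 289  127   60   54 3134] [318.4 153.6] tool@z45 [ 0.0326 -0.0005] world [0.5711 0.0885] z35 [0.5711 0.0872]
pos [0.5707 0.0555 0.2463] yaw 88.1 tilt [-0.    -0.001 -1.   ] j [ 0.47  0.31 -0.79  1.57  0.23  1.35 -0.38] F [ 0.7 -0.2 -1.3] g 0.563 62.9 t 29.77
-> d [ 0.2262  0.0069 -0.0095] turn -0.0013
```

```bash

python3 -m crank '[[0.08,0.002,0,-0.001],[0.16,0.004,0,-0.001],[0.225,0.006,0,-0.001],[0.225,0.006,0,-0.001],[0.225,0.006,0,-0.001]]'
python3 -m crank '[[0,0,0.08,0],[0,0,0.16,0],[0,0,0.24,0],[0,0,0.32,0],[0,0,0.36,0]]'
python3 -m crank '[[0,0,0.015,0],[0,0,0.03,0],[0,0,0.03,0],[0,0,0.03,0]]'
python3 -m crank '[[0,0,0.015,0],[0,0,0.03,0],[0,0,0.03,0],[0,0,0.03,0]]'
python3 - <<'E'
from h import *
go(.5764,.1458,.0635,88.2)
E
```

```text
clock: 30.18
position: [0.5756, 0.1473, 0.2464]
ee_rot: [0.717, 0.697, 0.0, 0.0]
ft_force: [0.8, -1.0, -1.0]
grip_width: 0.558
grasp_force: 62.9
clock: 30.6
position: [0.5746, 0.1432, 0.0984]
ee_rot: [0.719, 0.695, -0.002, -0.001]
ft_force: [0.0, -0.8, -2.0]
grip_width: 0.562
grasp_force: 62.9
clock: 30.93
position: [0.5766, 0.1463, 0.0915]
ee_rot: [0.718, 0.696, 0.001, 0.001]
ft_force: [0.1, 0.6, -1.4]
grip_width: 0.557
grasp_force: 62.9
clock: 31.27
position: [0.5757, 0.1463, 0.0779]
ee_rot: [0.717, 0.697, -0.0, 0.0]
ft_force: [0.2, -2.1, -2.7]
grip_width: 0.565
grasp_force: 62.8
pos [0.5757 0.1463 0.0779] yaw 88.3 tilt [-0.001 -0.001 -1.   ] j [ 0.26  0.53 -0.75  1.7   0.4   1.08 -0.64] F [ 0.2 -2.1 -2.7] g 0.565 62.8 t 31.27
-> d [-0.0013  0.0018  0.036 ] turn 0.0019
```

```bash

python3 -m crank '[[-0.001,0,0.012,0],[-0.001,0,0.024,0],[-0.001,0,0.034,0],[-0.001,0,0.034,0],[-0.001,0,0.034,0]]'
python3 - <<'E'
from h import *
go(.5764,.1458,.0635,88.2)
E
```

```text
clock: 31.68
position: [0.5755, 0.1463, 0.0642]
ee_rot: [0.717, 0.697, -0.0, -0.0]
ft_force: [-0.9, -1.1, -1.8]
grip_width: 0.557
grasp_force: 62.8
pos [0.5755 0.1463 0.0642] yaw 88.3 tilt [-0.001 -0.    -1.   ] j [ 0.26  0.55 -0.74  1.7   0.42  1.05 -0.65] F [-0.9 -1.1 -1.8] g 0.557 62.8 t 31.68
-> d [-0.0013  0.0023  0.0017] turn 0.0022
```

```bash

python3 -m crank '[[0,0,0.001,0],[0,0,0.001,0],[0,0,0.001,0],[0,0,0.001,0]]' 1
python3 -m crank '[[0,0,-0.05,0],[0,0,-0.13,0],[0,0,-0.23,0],[0,0,-0.33,0],[0,0,-0.43,0]]'
python3 -m crank '[[-0.1,0,-0.02,0],[-0.1,0,-0.03,0],[-0.1,0,-0.03,0]]'
python3 - <<'E'
from h import *
c=cam('wrist','w11'); go(.4497,-.231,.2,87.8)
for mm,s,ce in comps(copper(c),60):
    if 250<ce[0]<380 and s[1]>60: print(s,ce.round(1),'z35',ray(c,*ce,.035)[:2].round(4),'z45',ray(c,*ce,.045)[:2].round(4),'z55',ray(c,*ce,.055)[:2].round(4))
plates(c,.055)
E
```

```text
clock: 32.02
position: [0.5761, 0.1467, 0.0646]
ee_rot: [0.717, 0.697, 0.0, 0.0]
ft_force: [-0.2, -0.4, 0.9]
grip_width: 0.994
grasp_force: 0.0
clock: 32.43
position: [0.5755, 0.1466, 0.2384]
ee_rot: [0.717, 0.697, 0.0, 0.0]
ft_force: [0.6, 0.8, 0.4]
grip_width: 1.0
grasp_force: 0.0
clock: 32.68
position: [0.5757, 0.1041, 0.2498]
ee_rot: [0.719, 0.695, 0.001, 0.001]
ft_force: [-0.9, 1.2, -0.6]
grip_width: 1.0
grasp_force: 0.0
pos [0.575  0.1058 0.2488] yaw 88.2 tilt [ 0.001 -0.    -1.   ] j [ 0.39  0.34 -0.81  1.54  0.25  1.36 -0.47] F [-0.5  0.4 -0.5] g 1.0 0.0 t 32.73
-> d [-0.8512 -0.2872  0.1219] turn 0.0071
[303  79  27  24 632] [316.3  90.4] z35 [0.5767 0.2061] z45 [0.5768 0.2054] z55 [0.5768 0.2046]
[306 185  24  20 432] [317.3 194.5] z35 [0.5737 0.0836] z45 [0.5738 0.0865] z55 [0.5739 0.0893]
[337 333  18   7 108] [345.5 335.7] z35 [ 0.6083 -0.1369] z45 [ 0.6074 -0.1275] z55 [ 0.6065 -0.1182]
plate [ 0.6046 -0.0708] [0.044 0.084] 2.4 tab [ 0.6065 -0.1182] dist 0.0474 dir -87.6
```

```bash

for k in 1 2 3; do python3 -m crank '[[-0.08,-0.024,0.01,0],[-0.16,-0.048,0.02,0],[-0.23,-0.072,0.03,0],[-0.284,-0.096,0.04,0],[-0.284,-0.096,0.04,0]]' | grep -E 'clock|pos|ee'; done
python3 -m crank '[[0,0,0,0.007],[0,0,0,0.007],[0,0,0,0.007]]'
python3 - <<'E'
from h import *
c=cam('wrist'); plates(c); holes(c,.01); go(.4497,-.231,.0165,87.8)
E
```

```text
clock: 33.15
position: [0.5311, -0.0103, 0.2305]
ee_rot: [0.719, 0.695, -0.002, -0.0]
clock: 33.57
position: [0.4892, -0.1222, 0.2147]
ee_rot: [0.719, 0.695, -0.001, -0.001]
clock: 33.98
position: [0.4474, -0.2342, 0.1987]
ee_rot: [0.719, 0.695, -0.001, -0.001]
clock: 34.23
position: [0.4505, -0.229, 0.2003]
ee_rot: [0.719, 0.695, 0.0, -0.0]
ft_force: [0.2, 0.5, -0.5]
grip_width: 1.003
grasp_force: 0.0
plate [ 0.6064 -0.1087] [0.054 0.091] 2.4 tab [ 0.5992 -0.1703] dist 0.0621 dir -96.6
plate [ 0.4494 -0.2307] [0.092 0.052] 87.5 tab [ 0.4471 -0.2943] dist 0.0636 dir -92.1
hole [ 0.6069 -0.1186] [0.0125 0.0106] 45.3
hole [ 0.6019 -0.1126] [0.0123 0.0078] 89.6
hole [ 0.449  -0.2298] [0.0285 0.0198] 88.1
hole [ 0.6057 -0.2442] [0.0522 0.0533] 61.7
pos [ 0.4504 -0.2292  0.2004] yaw 88.1 tilt [ 0.  0. -1.] j [ 0.95  0.15 -0.62  1.81  0.09  1.21  0.27] F [-0.6  0.  -0.1] g 1.005 0.0 t 34.28
-> d [-0.0046 -0.0019  0.4598] turn 0.0044
```

```bash

python3 -m crank '[[-0.0035,-0.0025,0.1,0.005],[-0.0035,-0.0025,0.2,0.005],[-0.0035,-0.0025,0.3,0.005],[-0.0035,-0.0025,0.38,0.005],[-0.0035,-0.0025,0.42,0.005]]'
python3 -m crank '[[0,0,0.02,0],[0,0,0.038,0],[0,0,0.038,0]]'
python3 -m crank '[[0,0,0,0],[0,0,0,0],[0,0,0,0],[0,0,0,0],[0,0,0,0]]' -1 60
python3 -m crank '[[0,0,0,0],[0,0,0,0]]'
python3 -m crank '[[0,0,-0.05,0],[0,0,-0.14,0],[0,0,-0.24,0],[0,0,-0.34,0],[0,0,-0.44,0]]'
python3 -m crank '[[0,0,-0.07,-0.006],[0,0,-0.14,-0.006],[0,0,-0.14,-0.006],[0,0,-0.14,-0.006]]'
python3 - <<'E'
from h import *
go(.572,.0555,.25,88.2)
E
```

```text
clock: 34.7
position: [0.447, -0.2302, 0.0286]
ee_rot: [0.721, 0.693, -0.0, -0.002]
ft_force: [-0.2, 0.6, 0.2]
grip_width: 0.997
grasp_force: 0.0
clock: 34.95
position: [0.4488, -0.2317, 0.0168]
ee_rot: [0.721, 0.692, 0.0, -0.0]
ft_force: [0.3, -0.0, -0.1]
grip_width: 0.998
grasp_force: 0.0
clock: 35.37
position: [0.4493, -0.2328, 0.0187]
ee_rot: [0.722, 0.692, 0.0, 0.001]
ft_force: [-2.5, 2.0, 10.8]
grip_width: 0.559
grasp_force: 60.6
clock: 35.53
position: [0.4494, -0.2327, 0.0188]
ee_rot: [0.722, 0.692, 0.0, 0.001]
ft_force: [-2.7, 1.5, 11.0]
grip_width: 0.558
grasp_force: 60.6
clock: 35.95
position: [0.4482, -0.2319, 0.1956]
ee_rot: [0.722, 0.692, 0.0, 0.0]
ft_force: [1.0, -0.5, -2.1]
grip_width: 0.556
grasp_force: 63.2
clock: 36.28
position: [0.4491, -0.2325, 0.2509]
ee_rot: [0.72, 0.694, 0.0, 0.002]
ft_force: [-0.5, -0.0, -1.9]
grip_width: 0.553
grasp_force: 63.2
pos [ 0.4491 -0.2325  0.2509] yaw 88.0 tilt [ 0.003 -0.002 -1.   ] j [ 0.97  0.11 -0.62  1.74  0.07  1.31  0.3 ] F [-0.5 -0.  -1.9] g 0.553 63.2 t 36.28
-> d [0.7306 0.2813 0.0014] turn -0.0041
```

```bash

for k in 1 2; do python3 -m crank '[[0.085,0.03,0,0],[0.17,0.06,0,0],[0.255,0.09,0,0],[0.34,0.12,0,0],[0.365,0.14,0,0]]' | grep -E 'clock|pos|ee'; done
python3 -m crank '[[0,0,0,-0.003],[0,0,0,-0.003],[0,0,0,-0.003]]'
python3 - <<'E'
from h import *
o=readout.get_obs(); c=cam('wrist','w12'); grip_meas(c,o); go(.5762,.1460,.25,88.2)
E
```

```text
clock: 36.7
position: [0.51, -0.0821, 0.2483]
ee_rot: [0.717, 0.697, 0.0, -0.001]
clock: 37.12
position: [0.5702, 0.0619, 0.248]
ee_rot: [0.717, 0.697, 0.0, -0.001]
clock: 37.37
position: [0.5703, 0.0545, 0.2481]
ee_rot: [0.719, 0.695, -0.001, -0.0]
ft_force: [0.3, 0.1, -1.7]
grip_width: 0.556
grasp_force: 63.2
grip hole px [ 300  234   37   52 1171] tool x -0.0131 0.0173 y -0.0099 0.009
copper up [307  24  28  28 780] [320.5  37.5] tool@z45 [0.1524 0.0012] world [0.5766 0.2068] z35 [0.5767 0.2091]
copper up [310 143  24  22 499] [321.4 153.9] tool@z45 [0.0322 0.0026] world [0.574  0.0866] z35 [0.574  0.0853]
pos [0.5703 0.0542 0.2484] yaw 88.0 tilt [-0.001 -0.001 -1.   ] j [ 0.5   0.32 -0.82  1.57  0.24  1.36 -0.38] F [-0.3  0.2 -1.8] g 0.558 63.2 t 37.42
-> d [ 0.2299  0.0068 -0.0042] turn -0.0025
```

```bash

python3 -m crank '[[0.08,0.002,0,-0.0025],[0.16,0.004,0,-0.0025],[0.226,0.0065,0,-0.0025],[0.226,0.0065,0,-0.0025],[0.226,0.0065,0,-0.0025]]'
python3 -m crank '[[0,0,0.08,0],[0,0,0.16,0],[0,0,0.24,0],[0,0,0.32,0],[0,0,0.36,0]]'
python3 -m crank '[[0,0,0.015,0],[0,0,0.03,0],[0,0,0.03,0],[0,0,0.03,0]]'
python3 -m crank '[[0,0,0.015,0],[0,0,0.025,0],[0,0,0.025,0],[0,0,0.025,0]]'
python3 - <<'E'
from h import *
go(.5762,.1447,.0740,88.2)
E
```

```text
clock: 37.83
position: [0.5759, 0.1465, 0.249]
ee_rot: [0.717, 0.697, -0.0, -0.0]
ft_force: [0.1, -0.2, -1.1]
grip_width: 0.559
grasp_force: 63.2
clock: 38.25
position: [0.5749, 0.1422, 0.1011]
ee_rot: [0.719, 0.695, -0.002, -0.0]
ft_force: [0.0, -0.8, -2.0]
grip_width: 0.559
grasp_force: 63.2
clock: 38.58
position: [0.5771, 0.1454, 0.0942]
ee_rot: [0.718, 0.696, 0.001, 0.001]
ft_force: [-0.3, 0.4, -0.8]
grip_width: 0.561
grasp_force: 63.2
clock: 38.92
position: [0.5766, 0.1454, 0.0833]
ee_rot: [0.718, 0.696, -0.0, 0.0]
ft_force: [0.7, -3.0, -2.8]
grip_width: 0.559
grasp_force: 63.6
pos [0.5766 0.1454 0.0833] yaw 88.3 tilt [ 0.    -0.001 -1.   ] j [ 0.29  0.53 -0.78  1.69  0.42  1.09 -0.65] F [ 0.7 -3.  -2.8] g 0.559 63.6 t 38.92
-> d [-0.0017 -0.0009  0.0233] turn 0.0011
```

```bash

python3 -m crank '[[-0.003,0,0.008,0],[-0.003,0,0.016,0],[-0.003,0,0.022,0],[-0.003,0,0.022,0],[-0.003,0,0.022,0]]'
python3 - <<'E'
from h import *
go(.5762,.1447,.0740,88.2)
E
```

```text
clock: 39.33
position: [0.5763, 0.1448, 0.0743]
ee_rot: [0.717, 0.697, 0.0, -0.0]
ft_force: [-0.0, -0.2, -1.8]
grip_width: 0.563
grasp_force: 63.7
pos [0.5763 0.1448 0.0743] yaw 88.3 tilt [ 0.  0. -1.] j [ 0.28  0.54 -0.77  1.7   0.42  1.07 -0.65] F [-0.  -0.2 -1.8] g 0.563 63.7 t 39.33
-> d [-0.0004 -0.0003  0.0007] turn 0.0017
```

Release, then go over plate D.

```bash

python3 -m crank '[[0,0,0.001,0],[0,0,0.001,0],[0,0,0.001,0],[0,0,0.001,0]]' 1
python3 -m crank '[[0,0,-0.05,0],[0,0,-0.13,0],[0,0,-0.23,0],[0,0,-0.33,0],[0,0,-0.43,0]]'
python3 -m crank '[[-0.1,0,0,0],[-0.1,0,0,0],[-0.1,0,0,0]]'
python3 - <<'E'
from h import *
c=cam('wrist','w13'); plates(c,.01); go(.608,-.109,.2,92.2)
for mm,s,ce in comps(copper(c),60):
    if 250<ce[0]<380 and s[1]>60: print(s,ce.round(1),'z45',ray(c,*ce,.045)[:2].round(4),'z55',ray(c,*ce,.055)[:2].round(4),'z65',ray(c,*ce,.065)[:2].round(4))
E
```

```text
clock: 39.67
position: [0.5764, 0.1447, 0.074]
ee_rot: [0.718, 0.696, 0.0, 0.0]
ft_force: [-0.2, -0.4, 0.5]
grip_width: 0.999
grasp_force: 0.0
clock: 40.08
position: [0.5759, 0.1447, 0.2479]
ee_rot: [0.717, 0.697, -0.0, -0.0]
ft_force: [1.4, -0.2, -0.3]
grip_width: 0.997
grasp_force: 0.0
clock: 40.33
position: [0.5757, 0.1021, 0.2464]
ee_rot: [0.719, 0.695, -0.0, 0.001]
ft_force: [0.6, 0.9, -0.1]
grip_width: 0.999
grasp_force: 0.0
plate [ 0.6083 -0.1062] [0.05  0.096] 2.4 tab [ 0.6104 -0.1595] dist 0.0534 dir -87.7
pos [0.5752 0.1038 0.246 ] yaw 88.2 tilt [ 0. -0. -1.] j [ 0.41  0.36 -0.84  1.54  0.27  1.36 -0.48] F [-0.4 -0.   0.3] g 0.995 0.0 t 40.38
-> d [-0.5291  0.0987  0.1151] turn -0.0668
[303  76  27  25 662] [316.3  87.9] z45 [0.5766 0.2055] z55 [0.5766 0.2047] z65 [0.5767 0.2038]
[306 186  25  22 510] [317.4 196.3] z45 [0.5735 0.0831] z55 [0.5737 0.086 ] z65 [0.5738 0.0889]
[337 333  19   7 101] [345.9 335.9] z45 [ 0.6073 -0.1269] z55 [ 0.6064 -0.1175] z65 [ 0.6055 -0.1082]
```

```bash

for k in 1 2; do python3 -m crank '[[-0.08,0.014,0.015,0],[-0.16,0.028,0.03,0],[-0.23,0.042,0.045,0],[-0.265,0.05,0.057,0],[-0.265,0.05,0.057,0]]' | grep -E 'clock|pos|ee'; done
python3 -m crank '[[0,0,0,-0.067],[0,0,0,-0.067],[0,0,0,-0.067]]'
python3 - <<'E'
from h import *
c=cam('wrist'); plates(c); holes(c,.01); go(.608,-.109,.0165,92.2)
E
```

```text
clock: 40.8
position: [0.5919, -0.0054, 0.2212]
ee_rot: [0.719, 0.695, -0.001, -0.001]
clock: 41.22
position: [0.6086, -0.1108, 0.1987]
ee_rot: [0.719, 0.695, -0.001, -0.001]
clock: 41.47
position: [0.609, -0.1058, 0.2006]
ee_rot: [0.692, 0.722, 0.001, -0.0]
ft_force: [-0.2, -0.3, -0.3]
grip_width: 1.003
grasp_force: 0.0
plate [ 0.6081 -0.1082] [0.052 0.091] 2.4 tab [ 0.6036 -0.1735] dist 0.0655 dir -93.9
hole [0.6074 0.0391] [0.008  0.0105] 50.7
hole [ 0.6076 -0.1078] [0.0198 0.0286] 2.4
pos [ 0.6089 -0.1062  0.2006] yaw 92.3 tilt [ 0.     0.001 -1.   ] j [ 0.67  0.45 -0.75  1.51  0.31  1.3  -0.07] F [-0.2  0.4 -0.8] g 1.003 0.0 t 41.52
-> d [-0.0071 -0.0028  0.4602] turn 0.0024
```

```bash

python3 -m crank '[[-0.0045,-0.003,0.1,0],[-0.0045,-0.003,0.2,0],[-0.0045,-0.003,0.3,0],[-0.0045,-0.003,0.38,0],[-0.0045,-0.003,0.42,0]]'
python3 -m crank '[[0,0,0.02,0],[0,0,0.038,0],[0,0,0.038,0]]'
python3 -m crank '[[0,0,0,0],[0,0,0,0],[0,0,0,0],[0,0,0,0],[0,0,0,0]]' -1 60
python3 -m crank '[[0,0,0,0],[0,0,0,0]]'
python3 -m crank '[[0,0,-0.05,0],[0,0,-0.1,0],[0,0,-0.15,0],[0,0,-0.2,0],[0,0,-0.2,0]]'
python3 - <<'E'
from h import *
go(.45,-.345,.1,92.4)
E
```

```text
clock: 41.93
position: [0.6054, -0.109, 0.0281]
ee_rot: [0.693, 0.721, -0.001, -0.002]
ft_force: [-0.4, 0.3, 0.2]
grip_width: 1.001
grasp_force: 0.0
clock: 42.18
position: [0.6077, -0.1097, 0.0169]
ee_rot: [0.693, 0.721, 0.0, -0.0]
ft_force: [0.6, 0.3, 1.1]
grip_width: 0.996
grasp_force: 0.0
clock: 42.6
position: [0.6087, -0.1104, 0.019]
ee_rot: [0.693, 0.721, 0.001, 0.001]
ft_force: [-2.6, 0.9, 7.3]
grip_width: 0.558
grasp_force: 61.5
clock: 42.77
position: [0.6087, -0.1104, 0.019]
ee_rot: [0.693, 0.721, 0.001, 0.001]
ft_force: [-1.3, 0.4, 7.9]
grip_width: 0.558
grasp_force: 61.5
clock: 43.18
position: [0.61, -0.1104, 0.1019]
ee_rot: [0.693, 0.721, 0.002, 0.003]
ft_force: [0.8, 0.1, -1.5]
grip_width: 0.559
grasp_force: 62.7
pos [ 0.61   -0.1104  0.1019] yaw 92.3 tilt [ 0.006 -0.001 -1.   ] j [ 0.65  0.54 -0.71  1.61  0.38  1.13 -0.12] F [ 0.8  0.1 -1.5] g 0.559 62.7 t 43.18
-> d [-0.5701 -0.4231  0.0031] turn -0.0017
```

```bash

for k in 1 2; do python3 -m crank '[[-0.07,-0.053,0,0],[-0.14,-0.106,0,0],[-0.21,-0.159,0,0],[-0.285,-0.2115,0,0],[-0.285,-0.2115,0,0]]' | grep -E 'clock|pos|ee'; done
python3 -m crank '[[0,0,0,-0.115],[0,0,0,-0.23],[0,0,0,-0.345],[0,0,0,-0.46],[0,0,0,-0.575]]'
python3 -m crank '[[0,0,0,-0.02],[0,0,0,-0.02],[0,0,0,-0.02]]'
python3 - <<'E'
from h import *
go(.45,-.345,.0193,128)
E
```

```text
clock: 43.6
position: [0.523, -0.236, 0.0963]
ee_rot: [0.696, 0.718, -0.003, 0.0]
clock: 44.02
position: [0.4423, -0.3526, 0.0965]
ee_rot: [0.696, 0.718, -0.002, 0.0]
clock: 44.43
position: [0.4479, -0.3447, 0.097]
ee_rot: [0.445, 0.895, -0.0, 0.0]
ft_force: [0.6, -0.5, -1.9]
grip_width: 0.557
grasp_force: 62.7
clock: 44.68
position: [0.4478, -0.3448, 0.097]
ee_rot: [0.44, 0.898, 0.0, -0.0]
ft_force: [0.2, 0.5, -1.5]
grip_width: 0.556
grasp_force: 62.7
pos [ 0.4478 -0.3448  0.097 ] yaw 127.8 tilt [-0.  0. -1.] j [ 1.21  0.45 -0.78  1.76  0.35  1.08  0.98] F [ 0.2  0.5 -1.5] g 0.556 62.7 t 44.68
-> d [-0.0037  0.0041  0.1943] turn -0.0035
```

```bash

python3 -m crank '[[0,0,0.06,0],[0,0,0.12,0],[0,0,0.17,0],[0,0,0.193,0],[0,0,0.193,0]]'
python3 -m crank '[[0,0,0,0],[0,0,0,0],[0,0,0,0],[0,0,0,0],[0,0,0,0]]' 1
python3 -m crank '[[0,0,-0.06,0],[0,0,-0.16,0],[0,0,-0.26,0],[0,0,-0.36,0],[0,0,-0.44,0]]'
for k in 1 2 3 4 5; do python3 -m crank '[[0,0,0,0.115],[0,0,0,0.23],[0,0,0,0.345],[0,0,0,0.46],[0,0,0,0.575]]' | grep -E 'clock|pos|ee'; done
python3 -m crank '[[0,0,0,0.1],[0,0,0,0.125],[0,0,0,0.125],[0,0,0,0.125]]'
python3 - <<'E'
from h import *
c=cam('wrist'); plates(c); holes(c,.01); go(.448,-.345,.0165,-52)
E
```

```text
clock: 45.1
position: [0.4474, -0.3445, 0.019]
ee_rot: [0.439, 0.898, 0.0, -0.001]
ft_force: [-0.2, -0.5, -1.0]
grip_width: 0.56
grasp_force: 68.7
clock: 45.52
position: [0.448, -0.3451, 0.0203]
ee_rot: [0.438, 0.899, -0.0, 0.0]
ft_force: [-0.1, -0.1, 0.5]
grip_width: 1.006
grasp_force: 0.0
clock: 45.93
position: [0.4483, -0.3449, 0.1993]
ee_rot: [0.438, 0.899, -0.0, 0.001]
ft_force: [0.3, -0.1, -0.3]
grip_width: 1.001
grasp_force: 0.0
clock: 46.35
position: [0.4477, -0.3449, 0.1962]
ee_rot: [0.687, 0.726, -0.0, 0.0]
clock: 46.77
position: [0.4478, -0.3449, 0.1961]
ee_rot: [0.872, 0.49, 0.0, 0.0]
clock: 47.18
position: [0.4478, -0.3449, 0.1961]
ee_rot: [0.978, 0.209, 0.0, 0.0]
clock: 47.6
position: [0.4478, -0.3449, 0.1961]
ee_rot: [0.996, -0.09, 0.0, 0.0]
clock: 48.02
position: [0.4478, -0.3448, 0.1961]
ee_rot: [0.924, -0.381, 0.0, 0.0]
clock: 48.35
position: [0.4478, -0.3449, 0.1961]
ee_rot: [0.899, -0.438, 0.0, 0.0]
ft_force: [-0.7, -0.1, 0.2]
grip_width: 0.999
grasp_force: 0.0
plate [ 0.4468 -0.3429] [0.051 0.092] 37.8 tab [ 0.4822 -0.3888] dist 0.058 dir -52.4
hole [ 0.6052 -0.2428] [0.0531 0.0519] 77.8
hole [ 0.4469 -0.3427] [0.0207 0.0317] 38.1
pos [ 0.4478 -0.3449  0.196 ] yaw -51.9 tilt [ 0. -0. -1.] j [ 0.91  0.26 -0.39  1.68  0.11  1.22 -1.98] F [-0.4 -0.4 -0.2] g 0.998 0.0 t 48.4
-> d [ 5.000e-04 -2.000e-04  4.488e-01] turn 0.0018
```

```bash

python3 -m crank '[[-0.0055,-0.001,0.1,0.002],[-0.0055,-0.001,0.2,0.002],[-0.0055,-0.001,0.3,0.002],[-0.0055,-0.001,0.38,0.002],[-0.0055,-0.001,0.42,0.002]]'
python3 -m crank '[[0,0,0.015,0],[0,0,0.028,0],[0,0,0.028,0]]'
python3 -m crank '[[0,0,0,0],[0,0,0,0],[0,0,0,0],[0,0,0,0],[0,0,0,0]]' -1 60
python3 -m crank '[[0,0,0,0],[0,0,0,0]]'
python3 -m crank '[[0,0,-0.05,0],[0,0,-0.14,0],[0,0,-0.24,0],[0,0,-0.34,0],[0,0,-0.44,0]]'
python3 -m crank '[[0,0,-0.07,-0.115],[0,0,-0.135,-0.23],[0,0,-0.135,-0.345],[0,0,-0.135,-0.46],[0,0,-0.135,-0.575]]'
for k in 1 2 3; do python3 -m crank '[[0,0,0,-0.115],[0,0,0,-0.23],[0,0,0,-0.345],[0,0,0,-0.46],[0,0,0,-0.575]]' | grep -E 'clock|pos|ee'; done
python3 -m crank '[[0,0,0,-0.037],[0,0,0,-0.037],[0,0,0,-0.037]]'
python3 - <<'E'
from h import *
go(.572,.055,.25,88.2)
E
```

```text
clock: 48.82
position: [0.4447, -0.3416, 0.0237]
ee_rot: [0.899, -0.439, -0.002, -0.001]
ft_force: [-0.8, -0.6, -0.2]
grip_width: 1.002
grasp_force: 0.0
clock: 49.07
position: [0.447, -0.3431, 0.0169]
ee_rot: [0.898, -0.439, 0.0, -0.0]
ft_force: [0.4, -0.7, 0.1]
grip_width: 0.996
grasp_force: 0.0
clock: 49.48
position: [0.4475, -0.3436, 0.0184]
ee_rot: [0.898, -0.439, 0.001, 0.0]
ft_force: [-2.0, 1.4, 7.8]
grip_width: 0.558
grasp_force: 61.3
clock: 49.65
position: [0.4475, -0.3436, 0.0184]
ee_rot: [0.898, -0.439, 0.001, 0.0]
ft_force: [-2.0, 1.5, 8.4]
grip_width: 0.562
grasp_force: 61.3
clock: 50.07
position: [0.4465, -0.3426, 0.1952]
ee_rot: [0.898, -0.439, 0.0, 0.0]
ft_force: [0.7, -0.9, -1.1]
grip_width: 0.558
grasp_force: 62.9
clock: 50.48
position: [0.4468, -0.343, 0.2479]
ee_rot: [0.989, -0.15, 0.001, 0.001]
ft_force: [-0.2, 0.0, -2.4]
grip_width: 0.563
grasp_force: 62.9
clock: 50.9
position: [0.4467, -0.3429, 0.2472]
ee_rot: [0.989, 0.15, 0.0, 0.0]
clock: 51.32
position: [0.4466, -0.3429, 0.2472]
ee_rot: [0.9, 0.436, -0.0, 0.0]
clock: 51.73
position: [0.4466, -0.3429, 0.2472]
ee_rot: [0.73, 0.684, -0.0, 0.0]
clock: 51.98
position: [0.4466, -0.343, 0.2471]
ee_rot: [0.719, 0.695, -0.0, 0.0]
ft_force: [-0.7, -0.6, -1.1]
grip_width: 0.564
grasp_force: 62.9
pos [ 0.4466 -0.343   0.2471] yaw 88.0 tilt [ 0.    -0.001 -1.   ] j [ 1.14  0.26 -0.67  1.6   0.17  1.33  0.41] F [-0.7 -0.6 -1.1] g 0.564 62.9 t 51.98
-> d [ 1.0053  0.2786 -0.0078] turn -0.0033
```

```bash

for k in 1 2 3; do python3 -m crank '[[0.08,0.02,0,0],[0.16,0.04,0,0],[0.24,0.06,0,0],[0.3,0.08,0,0],[0.335,0.093,0,0]]' | grep -E 'clock|pos|ee'; done
python3 -m crank '[[0,0,0,-0.003],[0,0,0,-0.003],[0,0,0,-0.003]]'
python3 - <<'E'
from h import *
o=readout.get_obs(); c=cam('wrist','w14'); grip_meas(c,o); go(.5762,.1462,.25,88.2)
cv2.imwrite('pics/w14c.png',cv2.resize(c['color'][0:320,190:450][:,:,::-1],None,fx=1.85,fy=1.85,interpolation=2))
E
```

```text
clock: 52.4
position: [0.4893, -0.2066, 0.2473]
ee_rot: [0.718, 0.696, 0.0, 0.0]
clock: 52.82
position: [0.5305, -0.0738, 0.2473]
ee_rot: [0.718, 0.696, 0.0, 0.0]
clock: 53.23
position: [0.5717, 0.0589, 0.2471]
ee_rot: [0.718, 0.696, 0.001, -0.0]
clock: 53.48
position: [0.5714, 0.0541, 0.2466]
ee_rot: [0.718, 0.696, -0.0, 0.0]
ft_force: [-0.5, -1.2, -2.5]
grip_width: 0.564
grasp_force: 62.9
grip hole px [ 301  235   36   53 1304] tool x -0.0144 0.0167 y -0.0096 0.0093
copper up [306  23  28  26 727] [319.5  35.5] tool@z45 [0.1539 0.0005] world [0.5768 0.2079] z35 [0.5769 0.2103]
copper up [ 289  126   60   54 3088] [318.7 152.3] tool@z45 [ 0.0341 -0.0002] world [0.5723 0.0882] z35 [0.5723 0.0869]
pos [0.5714 0.0538 0.2467] yaw 88.2 tilt [-0.    -0.001 -1.   ] j [ 0.55  0.34 -0.89  1.57  0.27  1.36 -0.4 ] F [-0.3 -0.3 -0.7] g 0.562 62.9 t 53.53
-> d [ 0.2314  0.0044 -0.0086] turn -0.0008
```

View pics/w14c.png

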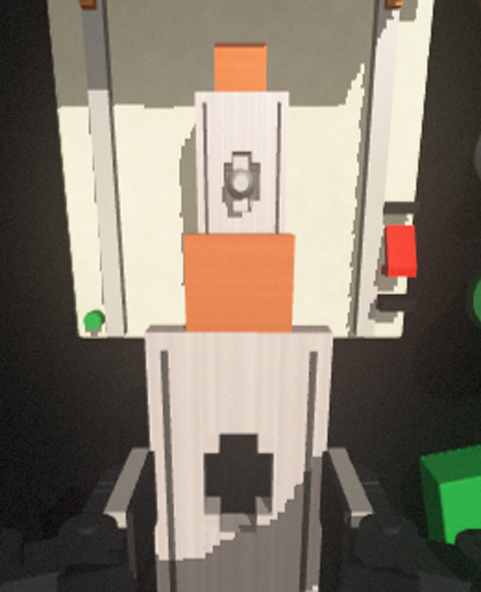

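Picture: stack of three seated on the hub (hub top at crop (241,181)), fourth plate held with its tab to +y, aligned with the stack.

```bash

python3 -m crank '[[0.08,0.002,0,0],[0.16,0.003,0,0],[0.2295,0.0045,0,0],[0.2295,0.0045,0,0],[0.2295,0.0045,0,0]]'
python3 -m crank '[[0,0,0.08,0],[0,0,0.16,0],[0,0,0.24,0],[0,0,0.31,0],[0,0,0.34,0]]'
python3 -m crank '[[0,0,0.015,0],[0,0,0.03,0],[0,0,0.03,0],[0,0,0.03,0]]'
python3 - <<'E'
from h import *
go(.5762,.1456,.0842,88.2)
E
python3 -m crank '[[0,0,0.01,0],[0,0,0.02,0],[0,0,0.02,0],[0,0,0.02,0]]'
python3 - <<'E'
from h import *
go(.5762,.1456,.0842,88.2)
E
```

```text
clock: 53.95
position: [0.5757, 0.1476, 0.2468]
ee_rot: [0.717, 0.697, 0.0, 0.0]
ft_force: [0.8, -0.9, -1.3]
grip_width: 0.56
grasp_force: 62.9
clock: 54.37
position: [0.5748, 0.1433, 0.1069]
ee_rot: [0.719, 0.695, -0.002, -0.001]
ft_force: [-0.3, -0.8, -1.6]
grip_width: 0.555
grasp_force: 62.9
clock: 54.7
position: [0.5768, 0.1468, 0.1]
ee_rot: [0.718, 0.696, 0.001, 0.001]
ft_force: [0.9, -0.5, -1.2]
grip_width: 0.561
grasp_force: 62.9
pos [0.5768 0.1468 0.1   ] yaw 88.3 tilt [ 0.002  0.    -1.   ] j [ 0.33  0.54 -0.84  1.67  0.44  1.13 -0.66] F [ 0.9 -0.5 -1.2] g 0.561 62.9 t 54.7
-> d [-0.0031 -0.0016  0.0395] turn 0.001
clock: 55.03
position: [0.5766, 0.147, 0.0912]
ee_rot: [0.718, 0.697, 0.001, 0.0]
ft_force: [1.5, -0.1, 0.6]
grip_width: 0.557
grasp_force: 63.2
pos [0.5766 0.147  0.0912] yaw 88.3 tilt [ 0.001  0.    -1.   ] j [ 0.33  0.55 -0.84  1.68  0.45  1.12 -0.67] F [ 1.5 -0.1  0.6] g 0.557 63.2 t 55.03
-> d [-0.0036 -0.001   0.0176] turn 0.0016
```

```bash

python3 -m crank '[[-0.003,-0.0005,0,0],[-0.003,-0.0005,0.006,0],[-0.003,-0.0005,0.01,0],[-0.003,-0.0005,0.01,0]]'
python3 -m crank '[[0,0,0.003,0],[0,0,0.0065,0],[0,0,0.0065,0],[0,0,0.0065,0]]'
python3 - <<'E'
from h import *
go(.5762,.1456,.0842,88.2)
E
```

```text
clock: 55.37
position: [0.5753, 0.1453, 0.0859]
ee_rot: [0.718, 0.696, -0.001, -0.0]
ft_force: [-0.7, 0.4, -1.1]
grip_width: 0.557
grasp_force: 62.9
clock: 55.7
position: [0.5757, 0.1456, 0.084]
ee_rot: [0.718, 0.697, -0.0, -0.0]
ft_force: [-0.1, -0.8, -1.0]
grip_width: 0.559
grasp_force: 62.9
pos [0.5757 0.1456 0.084 ] yaw 88.3 tilt [-0. -0. -1.] j [ 0.33  0.55 -0.83  1.69  0.45  1.1  -0.67] F [-0.1 -0.8 -1. ] g 0.559 62.9 t 55.7
-> d [-0.0001  0.0011 -0.0006] turn 0.0016
```

```bash

python3 -m crank '[[0,0,0.001,0],[0,0,0.001,0],[0,0,0.001,0],[0,0,0.001,0]]' 1
python3 -m crank '[[0,0,-0.05,0],[0,0,-0.13,0],[0,0,-0.23,0],[0,0,-0.33,0],[0,0,-0.42,0]]'
python3 -m crank '[[-0.1,0,0,0],[-0.1,0,0,0],[-0.1,0,0,0],[-0.1,0,0,0]]'
python3 - <<'E'
from h import *
c=cam('wrist','w15')
for mm,s,ce in comps(copper(c),60):
    if 250<ce[0]<380 and s[1]>60: print(s,ce.round(1),'z65',ray(c,*ce,.065)[:2].round(4),'z75',ray(c,*ce,.075)[:2].round(4))
plates(c,.075)
c=cam('scene','s1')
for mm,s,ce in comps(white(c),200): 
    p=ray(c,*ce,.01)
    if .3<p[0]<.8 and -.5<p[1]<.1: print('left on bench?',s,p.round(3))
s=cam('side','s2')
for n,cc in (('scene',c),('side',s)):
    for m,st,ce in comps(blue(cc),40): print(n,st,ce.round(1))
go(.5815,.39,.30,88.2)
w=cam('wrist')
for m,st,ce in comps(blue(w),40): print('w',st,ray(w,*ce,.167).round(4))
E
```

```text
clock: 56.03
position: [0.5759, 0.1457, 0.0838]
ee_rot: [0.718, 0.697, 0.0, 0.0]
ft_force: [-0.4, 0.2, -0.3]
grip_width: 1.0
grasp_force: 0.0
clock: 56.45
position: [0.5757, 0.1459, 0.2543]
ee_rot: [0.717, 0.697, 0.0, 0.0]
ft_force: [0.2, 0.2, -0.4]
grip_width: 1.0
grasp_force: 0.0
clock: 56.78
position: [0.5745, 0.1056, 0.2516]
ee_rot: [0.718, 0.696, -0.0, -0.0]
ft_force: [-0.2, 0.4, 0.6]
grip_width: 0.999
grasp_force: 0.0
[305  78  28  27 751] [318.5  90.9] z65 [0.5771 0.2051] z75 [0.5771 0.2044]
[307 191  24  18 431] [318.5 199.5] z65 [0.5735 0.0873] z75 [0.5736 0.0903]
left on bench? [256 285  25  23 209] [ 0.613 -0.252  0.01 ]
scene [448 115  22  23 347] [458.5 125.1]
scene [363 146  11   7  63] [367.9 148.9]
scene [410 165  12  10  99] [415.1 169.4]
scene [ 185  314   62   59 1038] [216.5 347.7]
scene [ 86 385  77  15 610] [116.1 394.4]
side [353 162  30  15 111] [365.2 169.8]
side [220 217  11  10  83] [224.7 221.2]
side [268 245  12   9  82] [273.1 249. ]
pos [0.5743 0.1068 0.2514] yaw 88.4 tilt [-0.001  0.    -1.   ] j [ 0.46  0.37 -0.91  1.53  0.3   1.38 -0.5 ] F [ 0.  -0.3 -0.1] g 0.998 0.0 t 56.93
-> d [ 0.7083 -0.0019 -0.1213] turn 0.0031
w [584   0  25   5  73] [0.7558 0.2475 0.167 ]
```

```bash

for k in 1 2; do python3 -m crank '[[0.09,0,-0.03,0],[0.18,0,-0.06,0],[0.27,-0.001,-0.06,0],[0.36,-0.001,-0.06,0],[0.37,-0.001,-0.06,0]]' -1 | grep -E 'clock|pos|ee'; done
python3 -m crank '[[0,0,0,0],[0,0,0,0],[0,0,0,0]]'
python3 - <<'E'
from h import *
s=cam('scene');d=cam('side');print(ray(s,367.9,147.5,.167),ray(d,273.1,248,.167))
w=cam('wrist','w16'); go(.5815,.39,.135,88.2)
for m,st,ce in comps(blue(w),40): print('w',st,ray(w,*ce,.167).round(4))
h=hsv(w)
for m,st,ce in comps((h[...,2]<45),150):
    if 150<ce[0]<500 and st[4]<8000: print('dark',st,ce.round(1),ray(w,*ce,.143).round(4))
E
```

```text
clock: 57.4
position: [0.5757, 0.262, 0.2756]
ee_rot: [0.714, 0.7, 0.001, -0.002]
clock: 57.82
position: [0.5785, 0.4094, 0.2982]
ee_rot: [0.714, 0.7, -0.0, -0.002]
clock: 58.07
position: [0.5833, 0.4003, 0.2996]
ee_rot: [0.718, 0.696, -0.0, 0.0]
ft_force: [-0.1, -0.2, 0.4]
grip_width: -0.004
grasp_force: 0.0
[0.57894345 0.29354867 0.167     ] [0.58213504 0.28724564 0.167     ]
pos [0.5835 0.4    0.3   ] yaw 88.2 tilt [ 0.001 -0.    -1.   ] j [-0.17  0.64 -0.88  1.08  0.48  1.61 -0.95] F [0.2 0.4 0.9] g 0.001 0.0 t 58.22
-> d [-0.025  -0.0045  0.4125] turn -0.0006
w [460 295  34  33 779] [0.753  0.2645 0.167 ]
```

View pics/w16.png

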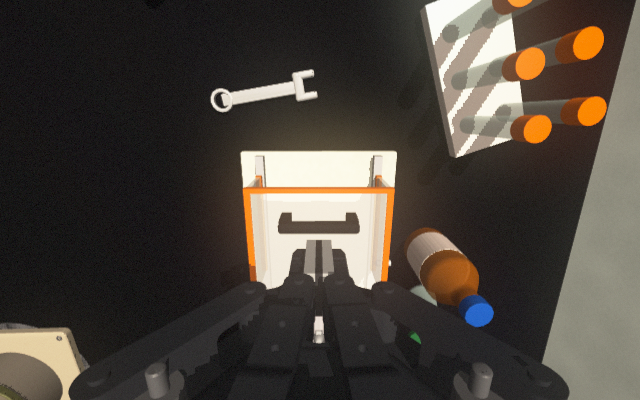

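The picture shows the handle bar at (278–359, 220–233), the closed fingers at (319,245) ahead of it, and the bench clear behind.

```bash
python3 - <<'E'
from h import *
w=cam('wrist'); g=hsv(w)[...,2]
print(g[205:240,290].tolist(), g[205:240,345].tolist())
for u,v in [(278,227),(359,227),(290,221),(345,221),(290,233),(345,233)]: print((u,v),ray(w,u,v,.143).round(4))
print('hood far edge z103',ray(w,319,190,.103).round(4), 'hub y', .1455)
E
```

```text
[245, 245, 244, 245, 245, 245, 239, 184, 94, 91, 93, 92, 93, 91, 94, 87, 89, 89, 91, 90, 92, 92, 91, 92, 91, 91, 90, 87, 140, 226, 243, 243, 243, 244, 243] [245, 245, 244, 244, 245, 245, 244, 242, 240, 240, 241, 232, 206, 207, 204, 191, 139, 91, 89, 92, 96, 94, 93, 95, 91, 89, 90, 83, 142, 226, 244, 243, 243, 244, 244]
(278, 227) [0.538  0.3608 0.143 ]
(359, 227) [0.6259 0.358  0.143 ]
(290, 221) [0.5515 0.3673 0.143 ]
(345, 221) [0.6108 0.3655 0.143 ]
(290, 233) [0.5506 0.3533 0.143 ]
(345, 233) [0.6107 0.3514 0.143 ]
hood far edge z103 [0.5835 0.3902 0.103 ] hub y 0.1455
```

```bash

python3 -m crank '[[-0.005,-0.002,0.1,0],[-0.005,-0.002,0.2,0],[-0.005,-0.002,0.3,0],[-0.005,-0.002,0.38,0],[-0.005,-0.002,0.425,0]]'
python3 -m crank '[[0,0,0,0],[0,0,0,0],[-0.02,0,0,0],[-0.04,0,0,0],[-0.06,0,0,0]]'
python3 -m crank '[[-0.03,0,0,0],[-0.06,0,0,0],[-0.09,0,0,0],[-0.12,0,0,0],[-0.15,0,0,0]]'
python3 -m crank '[[-0.03,0,0,0],[-0.06,0,0,0],[-0.09,0,0,0],[-0.12,0,0,0],[-0.15,0,0,0]]'
python3 - <<'E'
from h import *
go(.578,.203,.13,88.2)
E
```

```text
clock: 58.68
position: [0.5811, 0.3972, 0.1253]
ee_rot: [0.718, 0.696, -0.002, 0.0]
ft_force: [-0.0, 0.4, -0.5]
grip_width: -0.002
grasp_force: 0.0
clock: 59.1
position: [0.5818, 0.375, 0.1316]
ee_rot: [0.718, 0.696, 0.001, 0.0]
ft_force: [0.1, -0.8, -0.5]
grip_width: 0.001
grasp_force: 0.0
clock: 59.52
position: [0.5794, 0.3143, 0.13]
ee_rot: [0.718, 0.696, 0.0, 0.0]
ft_force: [-0.2, 2.4, 1.7]
grip_width: 0.0
grasp_force: 1.3
clock: 59.93
position: [0.5774, 0.2544, 0.1297]
ee_rot: [0.718, 0.696, -0.0, 0.0]
ft_force: [2.0, 2.3, 1.3]
grip_width: 0.005
grasp_force: 1.3
pos [0.5774 0.2544 0.1297] yaw 88.3 tilt [-0. -0. -1.] j [ 0.16  0.59 -0.88  1.55  0.48  1.23 -0.83] F [2.  2.3 1.3] g 0.005 1.3 t 59.93
-> d [-0.1285  0.0053 -0.0008] turn 0.0015
```

```bash

python3 -m crank '[[-0.025,0,0,0],[-0.05,0,0,0],[-0.07,0,0,0],[-0.09,0,0,0],[-0.1,0,0,0]]'
python3 -m crank '[[-0.005,0,0,0],[-0.01,0,0,0],[-0.015,0,0,0],[-0.02,0,0,0],[-0.025,0,0,0]]'
python3 -m crank '[[-0.003,0,0,0],[-0.006,0,0,0],[-0.009,0,0,0],[-0.009,0,0,0]]'
python3 - <<'E'
from h import *
go(.578,.203,.13,88.2)
E
```

```text
clock: 60.35
position: [0.5763, 0.2158, 0.1297]
ee_rot: [0.717, 0.697, 0.001, -0.001]
ft_force: [3.5, 10.3, -4.5]
grip_width: -0.001
grasp_force: 5.0
clock: 60.77
position: [0.576, 0.2058, 0.1296]
ee_rot: [0.717, 0.697, 0.0, -0.0]
ft_force: [2.6, 2.4, 0.2]
grip_width: 0.002
grasp_force: 1.4
clock: 61.1
position: [0.5758, 0.2015, 0.1295]
ee_rot: [0.718, 0.696, -0.0, 0.0]
ft_force: [-0.3, -0.6, 0.3]
grip_width: -0.002
grasp_force: 0.0
pos [0.5758 0.2015 0.1295] yaw 88.3 tilt [-0.    -0.001 -1.   ] j [ 0.26  0.55 -0.89  1.61  0.45  1.21 -0.75] F [-0.3 -0.6  0.3] g -0.002 0.0 t 61.1
-> d [ 0.004   0.0054 -0.0013] turn 0.0012
```

```bash

python3 -m crank '[[-0.004,0,0,0],[-0.008,0,0,0],[-0.012,0,0,0],[-0.012,0,0,0]]'
python3 - <<'E'
from h import *
go(.578,.203,.13,88.2)
w=cam('scene')
h=hsv(w)
red=((h[...,0]<=3)|(h[...,0]>=176))&(h[...,1]>170)&(h[...,2]>100)
for m,st,ce in comps(red,6): print('red',st,ce.round(1),ray(w,*ce,.041).round(4))
for m,st,ce in comps(blue(w),40): print('blue',st,ce.round(1),ray(w,*ce,.165).round(4))
E
```

```text
clock: 61.43
position: [0.5756, 0.2009, 0.1297]
ee_rot: [0.717, 0.698, 0.003, -0.002]
ft_force: [4.7, 14.3, -7.8]
grip_width: 0.003
grasp_force: 7.2
pos [0.5756 0.2009 0.1297] yaw 88.5 tilt [ 0.002  0.006 -1.   ] j [ 0.27  0.55 -0.9   1.61  0.45  1.2  -0.74] F [ 4.7 14.3 -7.8] g 0.003 7.2 t 61.43
-> d [ 0.0054  0.0058 -0.0006] turn 0.0044
red [359 220   9   8  32] [363.4 222.7] [0.683  0.0934 0.041 ]
blue [448 115  22  23 346] [458.6 125.1] [0.7669 0.6195 0.165 ]
blue [410 165  11  10  97] [415.  169.5] [0.7561 0.2564 0.165 ]
blue [332 169  12   9  76] [337.6 172.9] [0.5774 0.1149 0.165 ]
blue [ 185  314   62   59 1032] [216.6 347.6] [ 0.7021 -0.4679  0.165 ]
blue [ 87 385  77  15 612] [116.1 394.4] [ 0.6324 -0.6104  0.165 ]
```

```bash

python3 -m crank '[[0.02,0,0,0],[0.04,0,0,0],[0.04,0,-0.1,0],[0.04,0,-0.2,0],[0.04,0,-0.3,0]]'
python3 -m crank '[[-0.08,0,0,0],[-0.16,0,0,0],[-0.235,0,0,0],[-0.235,0,0,0],[-0.235,0,0,0]]'
python3 - <<'E'
from h import *
c=cam('wrist','w17'); go(.5755,.1205,.19,88.2)
for m,st,ce in comps(blue(c),40): print('blue',st,ce.round(1),ray(c,*ce,.167).round(4))
E
```

```text
clock: 61.9
position: [0.5756, 0.2134, 0.2509]
ee_rot: [0.717, 0.697, -0.001, -0.0]
ft_force: [1.6, -0.9, 0.7]
grip_width: 0.0
grasp_force: 0.0
clock: 62.32
position: [0.5738, 0.1168, 0.2497]
ee_rot: [0.719, 0.695, -0.001, 0.001]
ft_force: [0.2, 1.2, -0.3]
grip_width: 0.001
grasp_force: 0.0
pos [0.5734 0.1188 0.2498] yaw 88.2 tilt [-0.    -0.001 -1.   ] j [ 0.46  0.39 -0.95  1.53  0.32  1.39 -0.54] F [-1.2 -0.2  0.5] g -0.002 0.0 t 62.37
-> d [0.0046 0.0051 0.1495] turn 0.0001
blue [575   0  47  19 654] [596.7   7.4] [0.7559 0.2523 0.167 ]
blue [ 298  191   43   40 1344] [319.4 210.8] [0.5743 0.1206 0.167 ]
```

```bash

python3 -m crank '[[0.004,0.003,0.05,0],[0.004,0.003,0.1,0],[0.004,0.003,0.145,0],[0.004,0.003,0.145,0],[0.004,0.003,0.145,0]]'
python3 -m crank '[[0,0,0.01,0],[0,0,0.02,0],[0,0,0.03,0],[0,0,0.03,0],[0,0,0.03,0]]'
python3 -m crank '[[0,0,0.005,0],[0,0,0.01,0],[0,0,0.015,0],[0,0,0.015,0],[0,0,0.015,0]]'
python3 - <<'E'
from h import *
go(.5755,.1205,.17,88.2)
E
```

```text
clock: 62.78
position: [0.5741, 0.1221, 0.1915]
ee_rot: [0.717, 0.697, -0.0, -0.001]
ft_force: [-0.1, 0.8, 0.7]
grip_width: -0.002
grasp_force: 0.0
clock: 63.2
position: [0.5747, 0.121, 0.1799]
ee_rot: [0.718, 0.697, 0.0, 0.0]
ft_force: [0.1, 0.5, 0.6]
grip_width: 0.001
grasp_force: 0.4
clock: 63.62
position: [0.5747, 0.1209, 0.1736]
ee_rot: [0.718, 0.696, -0.0, 0.0]
ft_force: [-0.0, 0.9, 0.8]
grip_width: 0.002
grasp_force: 0.6
pos [0.5747 0.1209 0.1736] yaw 88.3 tilt [-0. -0. -1.] j [ 0.44  0.45 -0.92  1.62  0.38  1.25 -0.58] F [-0.   0.9  0.8] g 0.002 0.6 t 63.62
-> d [-0.0008  0.002   0.0091] turn 0.0015
```

```bash

for k in 1 2; do python3 -m crank '[[0,0,0.002,0],[0,0,0.004,0],[0,0,0.004,0],[0,0,0.004,0]]' | grep -E 'pos|ft'; done
python3 -m crank '[[0,0,0.002,0],[0,0,0.003,0],[0,0,0.003,0],[0,0,0.003,0]]'
```

```text
position: [0.5747, 0.1209, 0.1721]
ft_force: [0.5, 0.4, 1.6]
position: [0.5747, 0.1209, 0.1705]
ft_force: [0.4, 0.4, 1.6]
clock: 64.62
position: [0.5748, 0.1209, 0.1701]
ee_rot: [0.718, 0.696, -0.0, 0.0]
ft_force: [-2.7, 0.1, 9.9]
grip_width: 0.0
grasp_force: 4.7
```

```bash

python3 -m crank '[[0,0,0,0],[0,0,0,0],[0,0,0,0],[0,0,0,0],[0,0,0,0]]'
python3 -m crank '[[0,0,-0.01,0],[0,0,-0.03,0],[0,0,-0.08,0],[0,0,-0.15,0],[0,0,-0.22,0]]'
python3 -m crank '[[-0.1,0,-0.08,0],[-0.2,0,-0.1,0],[-0.3,0,-0.1,0],[-0.4,0,-0.1,0],[-0.5,0,-0.1,0]]'
python3 -m crank '[[0,0,0,0],[0,0,0,0],[0,0,0,0],[0,0,0,0],[0,0,0,0]]'
python3 - <<'E'
from h import *
c=cam('wrist','w18'); d=cam('scene','s3'); go(.5755,.1205,.17,88.2)
for m,st,ce in comps(blue(c),40): print('blue',st,ce.round(1),ray(c,*ce,.167).round(4))
for m,st,ce in comps(blue(d),40): print('sc blue',st,ce.round(1))
for n,q in (('w',c),('s',d)):
    h=hsv(q); red=((h[...,0]<=4)|(h[...,0]>=176))&(h[...,1]>170)&(h[...,2]>100)
    for m,st,ce in comps(red,6): print(n,'red',st,ce.round(1),ray(q,*ce,.041).round(4))
    for m,st,ce in comps(yellow(q),60): print(n,'yel',st,ray(q,*ce,.04).round(4))
E
```

```text
clock: 65.03
position: [0.5748, 0.1209, 0.1702]
ee_rot: [0.718, 0.696, 0.0, 0.0]
ft_force: [-4.2, -1.2, 8.6]
grip_width: -0.001
grasp_force: 4.7
clock: 65.45
position: [0.5742, 0.1207, 0.2582]
ee_rot: [0.718, 0.697, -0.001, -0.0]
ft_force: [1.1, 0.2, -0.5]
grip_width: 0.001
grasp_force: 0.0
clock: 65.87
position: [0.5684, -0.0784, 0.2983]
ee_rot: [0.718, 0.697, 0.0, 0.001]
ft_force: [1.0, -0.8, 0.3]
grip_width: -0.0
grasp_force: 0.0
clock: 66.28
position: [0.5689, -0.0747, 0.2975]
ee_rot: [0.717, 0.697, 0.0, 0.0]
ft_force: [-0.0, 0.0, -0.2]
grip_width: -0.003
grasp_force: 0.0
pos [ 0.5689 -0.0752  0.2974] yaw 88.4 tilt [ 0.  0. -1.] j [ 0.78  0.31 -0.9   1.49  0.25  1.46 -0.15] F [ 0.3 -0.1  0.7] g 0.0 0.0 t 66.38
-> d [0.4895 0.003  0.3186] turn 0.0035
blue [312 319  12  24 205] [317.6 330.8] [ 0.5635 -0.2289  0.167 ]
sc blue [448 115  22  23 348] [458.6 125.1]
sc blue [410 165  12  10  98] [415.  169.4]
sc blue [332 169  12   9  78] [337.7 172.8]
sc blue [ 185  314   62   59 1036] [216.5 347.6]
sc blue [ 86 385  77  15 610] [115.8 394.3]
w yel [227   0  64  45 619] [0.4861 0.0997 0.04  ]
s red [359 220   9   8  32] [363.4 222.7] [0.683  0.0934 0.041 ]
s yel [196 316  35  39 891] [ 0.5979 -0.4095  0.04  ]
```

```bash
python3 - <<'E'
from h import *
for f in ['scene0','s1','s3']:
    q={'color':cv2.imread(f'pics/{f}.png')[:,:,::-1].copy()}; h=hsv(q)
    red=((h[...,0]<=4)|(h[...,0]>=176))&(h[...,1]>170)&(h[...,2]>100)
    for m,st,ce in comps(red,6): print(f,st,ce.round(1))
E
```

```text
scene0 [358 220  10   8  48] [362.  223.7]
s1 [358 220  10   8  48] [362.2 223.7]
s3 [359 220   9   8  32] [363.4 222.7]
```

```bash
python3 -c "
from workcell import manip; print(manip.hand_in())"
```

```text
the job is handed in; nothing more can be done
None
```

I handed the job in at about 66 s with every step done. The cap is in the tray, all four plates are on the hub with tabs alternating, and the guard is shut with its latch apparently clicked. The gauge pressed the stack at about 8 N and sprang back up. The hand-in returned no verdict, so my own camera and force readings are the only confirmation.

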